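Pack the bearing set into its transit case

ROBOT

A 6-joint arm with a two-finger parallel gripper is mounted at the origin on the work surface. World frame = base frame: x ahead of the robot, y to its left, z up, the work surface at z = 0. Lengths are in m, angles in rad, forces in N, time in s.
With the tool pointing down it reaches from about 0.375 to 0.975 m from the base axis. Payload 3.8 kg.
Tool frame: the origin (TCP) lies at the very end of the fingers, on their centre line; the grasp point (between the pads) lies 19 mm behind it; z points along the fingers, y is the direction in which the jaws open and shut (so a half turn about z gives the same grasp; the last joint's range is limited). The gripper opens to 85 mm and grips with 20 to 120 N. Pads are 22 mm wide; open, the fingers measure 114 mm over their backs; the gripper's body (76 mm by 85 mm) begins 54 mm behind the grasp point. The pads swing forward as they close: fully open they stand 13 mm farther back than shut.
Start: joints at [1.113, 0.264, 1.604, -0, 1.274, -0.037], TCP at [0.276, 0.616, 0.231] pointing down, gripper open.
Joint ranges: [-2.63, 2.63], [-0.94, 2.18], [0.31, 2.57], [-1.31, 4.45], [0, 2.66], [-2.55, 2.55]. Speed limits (rad/s): [2.57, 2.57, 3.14, 3.14, 3.14, 3.14].

INTERFACE

Orientations are given as a rotation vector (axis times angle).
In Python, from workcell import bot, viewer, finish_job gives the robot as it stands.
- The arm moves only by the tool servo_tool, never from a script. Its argument "plan" is a list that holds one entry, the list of rows, each a list of 6 numbers: the shift along the tool's x, y, z in cm, then the turn, a rotation vector about the tool's x, y, z in degrees. A call has 1 to 20 rows; each row is the pose to reach, as a shift and turn from the pose measured when the call began, along the tool's axes at that moment; what a row does not reach only later rows make up. A row lasts 1/12 s, in which the tool goes at most 41.7 mm and 7.16 degrees, less where a joint would pass 70% of its speed; a pose out of reach is approached as far as the arm can. A call with a gripper value outside its range is refused whole. "claw" is the finger opening in cm, from 0 to 8.54, set as the call begins (left out, the last holds). The fingers move at their own pace and stop on an object; "grip_force" is the grip in N (left out, the last holds). Time passes only in rows, so rows that repeat a pose let the fingers close. It gives the time, the measured TCP pose, the force and the opening at its end, in the units of the state.
- bot.read_state(): the state, without advancing time (a new reading comes with each control period).
- viewer.read_camera(name): name is "scene" or "top" or "wrist"; returns a dict with "color" (400x640x3 uint8, red, green, blue), "fx", "fy", "cx", "cy" (pixels), "eye" and "rotation" of the camera in the world; the wrist camera has in their place "T_tool_cam" (4x4, takes a point from camera to tool coordinates, whose origin is the TCP and whose axes are the flange's). Camera axes: x right, y down, z forward; pixel columns grow to the right and rows downward; lengths in m; the calibration is good to about 2 mm. A picture is of the moment at which its call begins: read the wrist's pose just before it. There is no depth.
- finish_job(): hands the job in, once; it reports no verdict.
The state is a dict: "time": time; "q": joint angles; "joint_vel": joint speeds; "joint_torque": joint torques, N m; "tool_pos": TCP position; "tcp_rot": TCP orientation; "wrist_force": force on the tool from outside, world axes, zero at the start; "torque": the same for the moment, N m; "width": opening from 0.0 (shut) to 1.0 (fully open).
Only numpy, scipy, OpenCV 4.12 (cv2) and the standard library are available. Lean on these libraries where they do the work, as an engineer would, in place of code of your own. Each camera call takes 0.05 s, during which the arm holds its last target.

TASK

Lift the lid of the transit case open until it rests on its stop, then pack every bearing and pillow block lying on the bench into the foam pockets cut for its shape and size, each one fully down in its own pocket, the bearings flat and the pillow blocks standing on their feet. When everything is in, fully close the lid again; leave the spray can, the pliers and the spacer ring where they are.

Things in the scene. Friction and masses are not known exactly. Their poses are not given: they have to be found in the camera images.
- case: Blue transit case with aluminium edges, lying flat on the bench and fixed to it, lid on top, outside 170 mm (x) by 370 mm (y) by 58 mm high, walls and floor 6 mm. Origin: centre of its underside. z up; x points from its front (handle side) to its hinge side; the hinge runs along y.
- lid (a joint): Lid angle, rad: 0 = shut, 1.745 (100 degrees) = on its stop, leaning just past upright. Lid: flat plate 170 by 370 by 10 mm, 0.5 kg, hinged along the case's rear top edge, with a damper (0.25 N m s/rad): let go before upright it sinks shut within a second or two; let go past upright it sinks back onto its stop and stays.
- lid_handle (a point): Middle of the lid's steel bar handle: round bar 12 mm thick, 110 mm long along the hinge direction, on two 10 mm posts at its ends, 40 mm in front of the lid's front edge (34 mm gap behind it). Lid shut: 64 mm above the bench, gripped from above; lid on its stop: the topmost part, 264 mm up. 210 mm from the hinge axis in the lid's plane, 5 mm towards its outer face.
- lid_hinge (a point): Middle of the lid's hinge axis, on the case's rear top edge, 58 mm above the bench. The axis runs along the case's y axis.
- insert_big: Foam insert fixed in the case, 154 mm (x) by 118 mm (y) by 14 mm: black top sheet 8 mm thick with two round pockets cut through to a grey base. Each pocket: 56 mm across, for the 52 mm bearings, 8 mm deep, at x = -43 and +29 mm, y = 0. Origin: centre of its underside, 6 mm above the bench; axes parallel to the case's. Its place in the case (y = -119, 0 or +119 mm) varies.
- insert_small: Foam insert fixed in the case, 154 mm (x) by 118 mm (y) by 14 mm: black top sheet 8 mm thick with two round pockets cut through to a grey base. Each pocket: 39 mm across, for the 35 mm bearings, 8 mm deep, at x = -43 and +29 mm, y = 0. Origin: centre of its underside, 6 mm above the bench; axes parallel to the case's. Its place in the case (y = -119, 0 or +119 mm) varies.
- insert_block: Foam insert fixed in the case, 154 mm (x) by 118 mm (y) by 14 mm: black top sheet 8 mm thick with two rectangular pockets cut through to a grey base. Each pocket: 76 mm (x) by 28 mm (y), for pillow-block feet, 8 mm deep, at x = 0, y = +26 and -26 mm. Origin: centre of its underside, 6 mm above the bench; axes parallel to the case's. Its place in the case (y = -119, 0 or +119 mm) varies.
- insert_big_p0 (a point): Centre of the floor of the first pocket of the large-bearing insert (nearer the handle), 14 mm above the bench and 8 mm below the foam's top face; axes as the insert's.
- insert_big_p1 (a point): Centre of the floor of the second pocket of the large-bearing insert (nearer the hinge), 14 mm above the bench and 8 mm below the foam's top face; axes as the insert's.
- insert_small_p0 (a point): Centre of the floor of the first pocket of the small-bearing insert (nearer the handle), 14 mm above the bench and 8 mm below the foam's top face; axes as the insert's.
- insert_small_p1 (a point): Centre of the floor of the second pocket of the small-bearing insert (nearer the hinge), 14 mm above the bench and 8 mm below the foam's top face; axes as the insert's.
- insert_block_p0 (a point): Centre of the floor of the first pocket of the pillow-block insert (on its +y side), 14 mm above the bench and 8 mm below the foam's top face; axes as the insert's.
- insert_block_p1 (a point): Centre of the floor of the second pocket of the pillow-block insert (on its -y side), 14 mm above the bench and 8 mm below the foam's top face; axes as the insert's.
- big_bearing_1: Large steel double-row ball bearing, outside diameter 52 mm, 20.6 mm wide, its 25 mm bore closed flush by a white transport plug (solid for the gripper). Lies flat on the bench at the start. Origin: the bearing's centre, at half its width; z is its axis; both faces are alike. May be absent (None from the start).
- big_bearing_2: Large steel double-row ball bearing, outside diameter 52 mm, 20.6 mm wide, its 25 mm bore closed flush by a white transport plug (solid for the gripper). Lies flat on the bench at the start. Origin: the bearing's centre, at half its width; z is its axis; both faces are alike. May be absent (None from the start).
- small_bearing_1: Small steel double-row ball bearing, outside diameter 35 mm, 15.9 mm wide, its 15 mm bore closed flush by a white transport plug (solid for the gripper). Lies flat on the bench at the start. Origin: the bearing's centre, at half its width; z is its axis; both faces are alike. May be absent (None from the start).
- small_bearing_2: Small steel double-row ball bearing, outside diameter 35 mm, 15.9 mm wide, its 15 mm bore closed flush by a white transport plug (solid for the gripper). Lies flat on the bench at the start. Origin: the bearing's centre, at half its width; z is its axis; both faces are alike. May be absent (None from the start).
- block_1: Small cast pillow-block unit, light grey metal, standing on its foot: foot 24 mm (x) by 72 mm (y), 8 mm high; on it a round housing, an upright disc of 19 mm radius, 18 mm thick along x, axis 19 mm up; overall height 38 mm. Best gripped across the housing's two flat faces (18 mm, along x). Origin: centre of the underside; z up. Same after a half turn about z. May be absent (None from the start).
- block_2: Small cast pillow-block unit, light grey metal, standing on its foot: foot 24 mm (x) by 72 mm (y), 8 mm high; on it a round housing, an upright disc of 19 mm radius, 18 mm thick along x, axis 19 mm up; overall height 38 mm. Best gripped across the housing's two flat faces (18 mm, along x). Origin: centre of the underside; z up. Same after a half turn about z. May be absent (None from the start).
- spray_can: Bystander: yellow spray can, 52 mm across, 150 mm tall, standing. Origin: centre of its underside.
- pliers: Bystander: circlip pliers with yellow grips, about 130 mm long, 12 mm thick, lying flat. Origin: under the pivot.
- spacer_ring: Bystander: white plastic spacer ring, 48 mm across, 12 mm high, lying flat. Origin: centre of its underside.
Things that resemble listed ones, but are neither listed nor needed, are in the scene too. Leave any pink or red look-alike of the small_bearing_1 alone.

How it is judged:
By the outcome, as a careful person would: the job done as asked, in the order asked, and still so for the second after the job is handed in, with the robot touching nothing.
Of big_bearing_1, big_bearing_2, small_bearing_1, small_bearing_2, block_1, block_2 only 4 to 6 are there at a start; the rules pass over those that are not, and their reading is None.
At some moment in a run one of big_bearing_1, big_bearing_2, small_bearing_1, small_bearing_2, block_1, block_2 may be knocked a few centimetres aside while the robot is not near it.
It also fails if it takes over 210 s, if anything falls off the work surface, if the arm or the gripper's body presses on something with over 40 N, if the wrist force passes 120 N, or if a joint passes its speed limit or range.

## Working session

There is one attempt and no reset: what is moved stays moved. The work goes in short steps, Python scripts to look and compute and a tool call to move; the robot and the scene stay as the last step left them, time stands still between calls to the robot, and variables do not carry over. Pictures are saved under pics/ and viewed, and the job is handed in when it is done.

Besides the shell and the picture viewer there is one more tool, called after ">>>" as a command line: name --argument value ..., lists and objects as JSON in quotes. servo_tool: Moves the arm, as the interface text tells. Its arguments: {"type":"object","properties":{"plan":{"type":"array"},"claw":{"type":"number"},"grip_force":{"type":"number"}},"required":["plan"]}

```bash
ls; mkdir -p pics; python3 - <<'E'
from workcell import bot, viewer
import cv2
print(bot.read_state())
for n in ["scene","top","wrist"]:
    c=viewer.read_camera(n)
    cv2.imwrite(f"pics/{n}0.png",c["color"][:,:,::-1])
    print(n,{k:v for k,v in c.items() if k!="color"})
E
```

```text
pics
{'time': 0.0, 'q': array([ 1.11308018e+00,  2.64753050e-01,  1.60538975e+00,  1.28965703e-05,
        1.27369475e+00, -3.69086697e-02]), 'joint_vel': array([ 0.00091353, -0.00107681,  0.00063017,  0.00102844,  0.00064921,
        0.00014564]), 'joint_torque': array([ 1.15151906e-03, -5.15143204e+01, -3.67299736e+01, -2.75940656e-04,
        1.34132768e-02, -2.11412788e-05]), 'tool_pos': array([0.27541308, 0.61544956, 0.22995359]), 'tcp_rot': array([-0.65602472, -3.07175791,  0.00341363]), 'wrist_force': array([-0.20821487,  0.15119295,  0.01776125]), 'torque': array([-0.00728326, -0.00788075, -0.00502804]), 'width': 1.001459964672916}
scene {'fx': 512.2215005097318, 'fy': 512.2215005097318, 'cx': 320.78217615202925, 'cy': 198.8003300612017, 'eye': array([ 1.07881979, -0.87880707,  1.14066304]), 'rotation': array([-2.29820829, -0.64607113,  0.26878043])}
top {'fx': 419.5972287802029, 'fy': 419.5972287802029, 'cx': 318.90771542510333, 'cy': 202.77080029513638, 'eye': array([0.35681466, 0.0168112 , 1.57288863]), 'rotation': array([-2.13781934,  2.18273049, -0.12497183])}
wrist {'fx': 340.06219758850835, 'fy': 340.06219758850835, 'cx': 322.60539675443925, 'cy': 198.07881046245004, 'T_tool_cam': array([[ 7.28893400e-04, -9.48575786e-01, -3.16549280e-01,
         8.07454578e-02],
       [ 9.99999696e-01,  6.04085755e-04,  4.92410086e-04,
        -8.48888707e-04],
       [-2.75865374e-04, -3.16549543e-01,  9.48575938e-01,
        -1.43800754e-01],
       [ 0.00000000e+00,  0.00000000e+00,  0.00000000e+00,
         1.00000000e+00]])}
```

View pics/scene0.png

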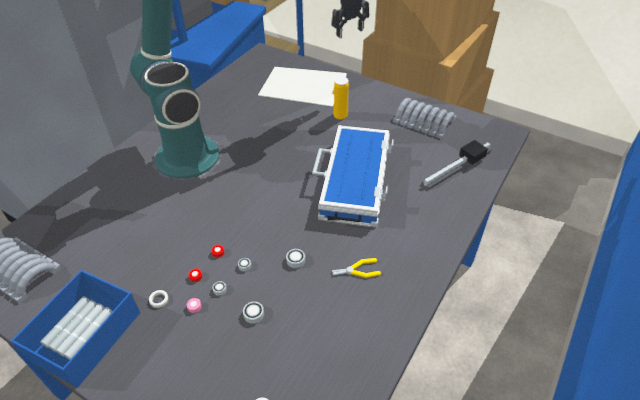

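View pics/top0.png

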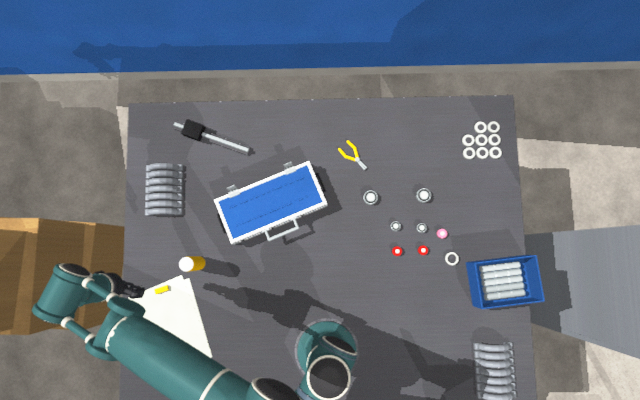

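View pics/wrist0.png

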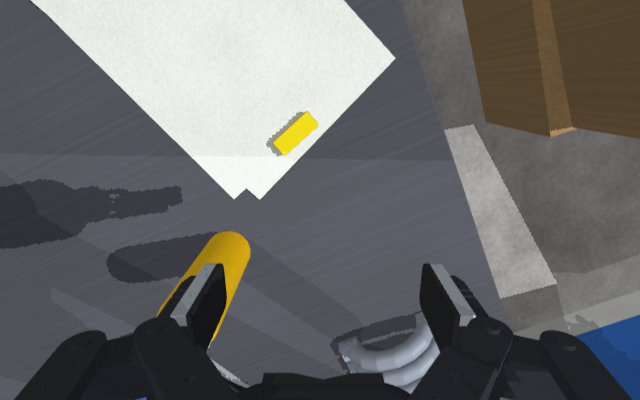

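```bash
cat > h.py <<'E'
import numpy as np, cv2
from scipy.spatial.transform import Rotation as R
from workcell import bot, viewer
def cam(n):
    s=bot.read_state(); c=viewer.read_camera(n)
    if n=="wrist":
        T=np.eye(4);T[:3,:3]=R.from_rotvec(s["tcp_rot"]).as_matrix();T[:3,3]=s["tool_pos"]
        T=T@c["T_tool_cam"];c["Rm"]=T[:3,:3];c["eye"]=T[:3,3]
    else: c["Rm"]=R.from_rotvec(c["rotation"]).as_matrix()
    return c
def unproj(c,u,v,z):
    d=c["Rm"]@np.array([(u-c["cx"])/c["fx"],(v-c["cy"])/c["fy"],1]); return c["eye"]+d*(z-c["eye"][2])/d[2]
def proj(c,p):
    q=c["Rm"].T@(np.asarray(p)-c["eye"]); return np.array([c["cx"]+c["fx"]*q[0]/q[2],c["cy"]+c["fy"]*q[1]/q[2]])
def save(c,name,crop=None,k=1,marks=()):
    im=c["color"][:,:,::-1].copy()
    x0=y0=0
    if crop: x0,y0,x1,y1=crop; im=im[y0:y1,x0:x1]
    im=cv2.resize(im,None,fx=k,fy=k,interpolation=cv2.INTER_CUBIC)
    for m in marks:
        u,v=proj(c,m); cv2.drawMarker(im,(int((u+.5-x0)*k),int((v+.5-y0)*k)),(255,0,255),cv2.MARKER_CROSS,10,1)
    cv2.imwrite(f"pics/{name}.png",im)
def rel(p,rv=None,s=None):
    """row: shift in cm along tool axes, turn in deg, from current to world pose p, rv"""
    s=s or bot.read_state(); M=R.from_rotvec(s["tcp_rot"])
    t=M.inv().apply(np.asarray(p)-s["tool_pos"])*100
    r=np.zeros(3) if rv is None else (M.inv()*rv).as_rotvec(degrees=True)
    return np.round(np.r_[t,r],2).tolist()
def down(yaw):
    """tool down; jaw axis (tool y) at angle yaw in xy-plane"""
    y=np.array([np.cos(yaw),np.sin(yaw),0]);z=np.array([0,0,-1.]);x=np.cross(y,z)
    return R.from_matrix(np.c_[x,y,z])
E
python3 - <<'E'
from h import *
c=cam("top"); save(c,"top_case",(205,150,345,255),5.5); save(c,"top_parts",(330,130,470,270),4.2)
d=cam("scene"); save(d,"scene_case",(300,110,410,240),4.5); save(d,"scene_parts",(140,230,400,340),3)
np.savez("x.npz")
E
```

```text
(no output)
```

View pics/top_case.png

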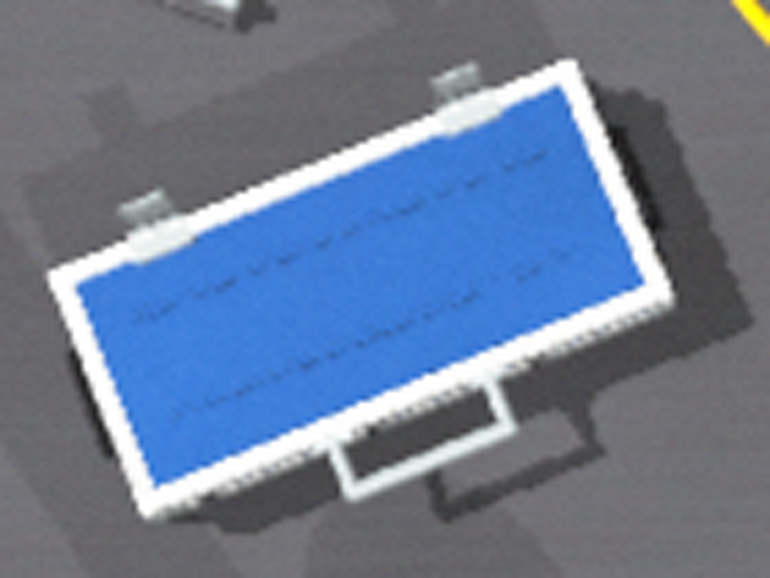

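View pics/top_parts.png

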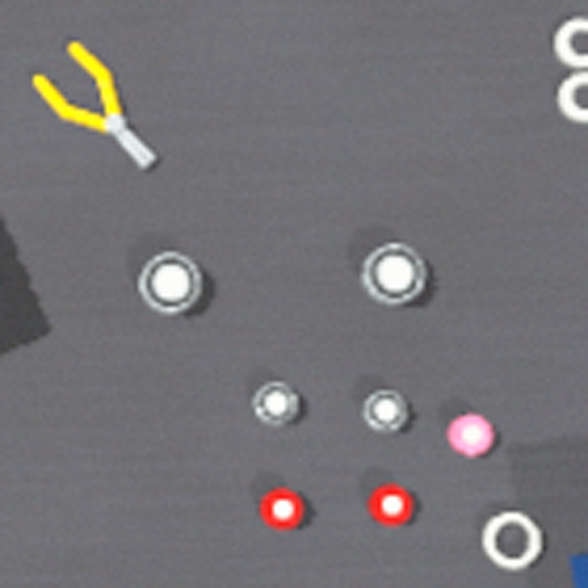

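View pics/scene_parts.png

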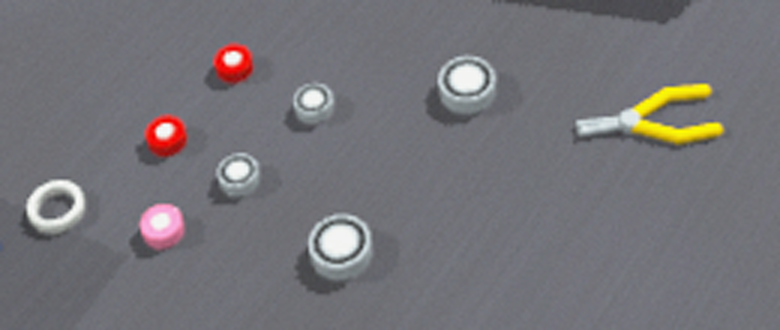

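View pics/scene_case.png

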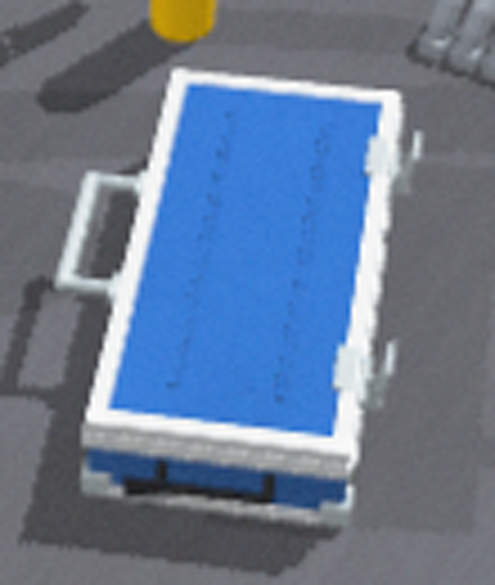

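```bash
cat > case1.py <<'E'
from h import *
from scipy.optimize import least_squares
c=cam("top"); d=cam("scene")
px=np.array([(48,273),(572,60),(673,298),(150,515)])/5.5+[205,150]-.0
# local lid corners: far-left in image = rear; x hinge side
W=[unproj(c,u,v,.068) for u,v in px]
for w in W: print(np.round(w,4))
print([round(float(np.linalg.norm(W[i]-W[(i+1)%4])),4) for i in range(4)])
ctr=np.mean(W,0); xd=(W[0]+W[1]-W[2]-W[3])[:2]; print(ctr,np.degrees(np.arctan2(xd[1],xd[0])))
# scene
px2=np.array([(178,68),(402,90),(350,472-12),(82,440-5)])/4.5+[300,110]
W2=[unproj(d,u,v,.068) for u,v in px2]
for w in W2: print(np.round(w,4))
print(np.mean(W2,0))
# handle in top
for p in [(350,497),(514,430)]:
    print('h',unproj(c,205+p[0]/5.5,150+p[1]/5.5,.070))
for n,p,z in [("b1",(171,283),.0206),("b2",(394,273),.0206),("s1",(276,403),.0159),("s2",(385,410),.0159),("ring",(511,540),.012),("pink",(470,435),.0159),("red1",(283,508),.0159),("red2",(391,505),.0159)]:
    print(n,np.round(unproj(c,330+p[0]/4.2,130+p[1]/4.2,z),4))
for n,p,z in [("b1",(466,79),.0206),("b2",(340,241),.0206),("s1",(313,98),.0159),("s2",(237,171),.0159)]:
    print(n,np.round(unproj(d,140+p[0]/3,230+p[1]/3,z),4))
E
python3 case1.py
```

```text
[0.5532 0.3973 0.068 ]
[0.6885 0.0502 0.068 ]
[ 0.528  -0.0132  0.068 ]
[0.3933 0.3297 0.068 ]
[0.3725, 0.1726, 0.3684, 0.1736]
[0.54074336 0.19099979 0.068     ] 22.251768246201976
[0.4017 0.3371 0.068 ]
[0.5579 0.4004 0.068 ]
[0.696  0.0455 0.068 ]
[ 0.5397 -0.0239  0.068 ]
[0.54881338 0.18977657 0.068     ]
h [0.4021932  0.19942388 0.07      ]
h [0.44345528 0.09233278 0.07      ]
b1 [ 0.5555 -0.1764  0.0206]
b2 [ 0.5603 -0.3746  0.0206]
s1 [ 0.4473 -0.2659  0.0159]
s2 [ 0.4392 -0.3618  0.0159]
ring [ 0.3231 -0.4676  0.012 ]
pink [ 0.4156 -0.4356  0.0159]
red1 [ 0.3551 -0.2682  0.0159]
red2 [ 0.3558 -0.363   0.0159]
b1 [ 0.5607 -0.1784  0.0206]
b2 [ 0.5647 -0.376   0.0206]
s1 [ 0.4514 -0.266   0.0159]
s2 [ 0.4431 -0.3641  0.0159]
```

```bash
sed -i 's/\/5.5+\[205,150\]-.0/\/5.5+[205,150]-.4/; s/\/4.5+\[300,110\]/\/4.5+[300,110]-.4/' case1.py; python3 - <<'E'
exec(open('case1.py').read().split("for n,p,z")[0])
s=bot.read_state();print(R.from_rotvec(s["tcp_rot"]).as_matrix().round(3), s["q"])
for y in (22.25,202.25):
    print(rel((.43,.145,.25),down(np.radians(y))))
print(unproj(d,341,116,0),unproj(c,187,264,.15))
E
```

```text
[0.5546 0.3988 0.068 ]
[0.69   0.0517 0.068 ]
[ 0.5295 -0.0118  0.068 ]
[0.3947 0.3311 0.068 ]
[0.3726, 0.1726, 0.3684, 0.1736]
[0.54222965 0.19243478 0.068     ] 22.254896572627736
[0.3994 0.3383 0.068 ]
[0.5558 0.4016 0.068 ]
[0.6943 0.0463 0.068 ]
[ 0.5379 -0.0231  0.068 ]
[0.54684752 0.1907738  0.068     ]
h [0.4021932  0.19942388 0.07      ]
h [0.44345528 0.09233278 0.07      ]
[[-0.913  0.408 -0.   ]
 [ 0.408  0.913 -0.   ]
 [-0.    -0.    -1.   ]] [ 1.11310598e+00  2.63954370e-01  1.60408016e+00 -1.58400749e-05
  1.27367479e+00 -3.68879096e-02]
[-33.33, -36.7, -1.88, -0.01, 0.0, 43.64]
[-33.33, -36.7, -1.88, -0.0, -0.01, -136.36]
[0.33609811 0.46395095 0.        ] [0.32632808 0.4645304  0.15      ]
```

>>> servo_tool --plan '[[[-33.3,-36.7,-1.9,0,0,43.6],[-33.3,-36.7,-1.9,0,0,43.6],[-33.3,-36.7,-1.9,0,0,43.6],[-33.3,-36.7,-1.9,0,0,43.6],[-33.3,-36.7,-1.9,0,0,43.6],[-33.3,-36.7,-1.9,0,0,43.6],[-33.3,-36.7,-1.9,0,0,43.6],[-33.3,-36.7,-1.9,0,0,43.6],[-33.3,-36.7,-1.9,0,0,43.6],[-33.3,-36.7,-1.9,0,0,43.6],[-33.3,-36.7,-1.9,0,0,43.6],[-33.3,-36.7,-1.9,0,0,43.6],[-33.3,-36.7,-1.9,0,0,43.6],[-33.3,-36.7,-1.9,0,0,43.6],[-33.3,-36.7,-1.9,0,0,43.6],[-33.3,-36.7,-1.9,0,0,43.6],[-33.3,-36.7,-1.9,0,0,43.6],[-33.3,-36.7,-1.9,0,0,43.6]]]' --claw 4

```text
time: 1.95
tool_pos: [0.4293, 0.1463, 0.2501]
tcp_rot: [-1.747, -2.611, 0.001]
wrist_force: [-0.5, 0.2, 0.3]
width: 0.466
```

```bash
python3 - <<'E'
from h import *
c=cam("wrist"); save(c,"w1",None,1.25); s=bot.read_state(); print(s["tool_pos"],s["q"],s["time"])
t=cam("top"); save(t,"t1")
E
```

```text
[0.42935404 0.14617578 0.25010684] [ 2.73240500e-01 -1.78120451e-01  2.02905381e+00 -2.88807269e-05
  1.29109996e+00 -1.18132945e-01] 2.0
```

View pics/w1.png

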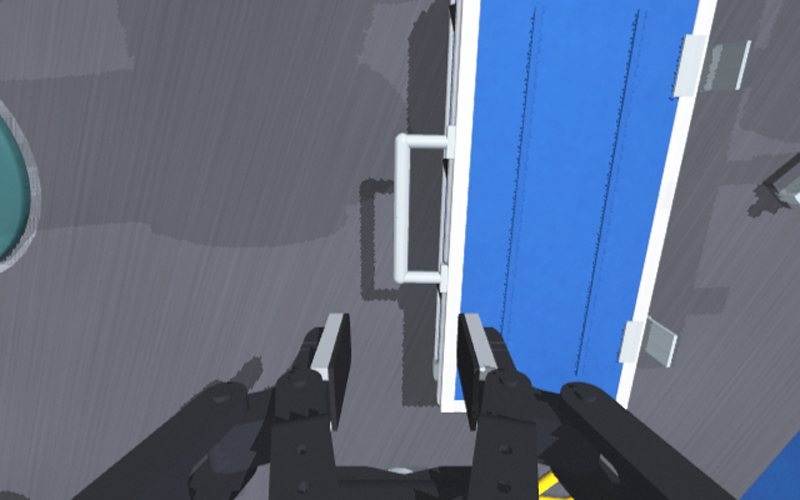

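View pics/t1.png

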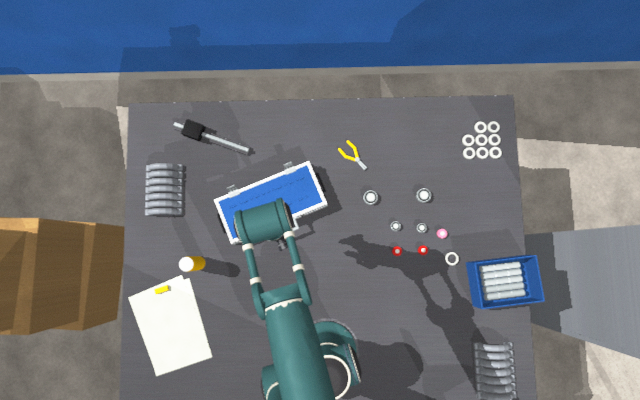

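```bash
python3 - <<'E'
from h import *
c=cam("wrist")
f=lambda x,y,z:unproj(c,(x+.5)/1.25-.5,(y+.5)/1.25-.5,z)
a=f(403,140,.066);b=f(402,277,.066);print(a,b,np.linalg.norm(a-b),(a+b)/2)
d=b-a; print("yaw y-axis",np.degrees(np.arctan2(d[1],d[0])))
# lid front edge & rear edge 
for p in [(452,407),(478,5),(630,405),(715,5)]: print(f(*p,.068))
save(c,"w1c",(300,90,380,240),4)
e=f(478,5,.068)-f(452,407,.068);print(np.degrees(np.arctan2(e[1],e[0]))+90)
e=f(715,5,.068)-f(623,405,.068);print(np.degrees(np.arctan2(e[1],e[0]))+90)
E
```

```text
[0.40759184 0.19775763 0.066     ] [0.44911662 0.09499327 0.066     ] 0.1108369120619189 [0.42835423 0.14637545 0.066     ]
yaw y-axis -67.9974684678074
[ 0.54083531 -0.00638492  0.068     ]
[0.42060083 0.2996806  0.068     ]
[0.69153124 0.05833575 0.068     ]
[0.5692705  0.36109375 0.068     ]
201.44683636615827
200.85835841238378
```

View pics/w1c.png

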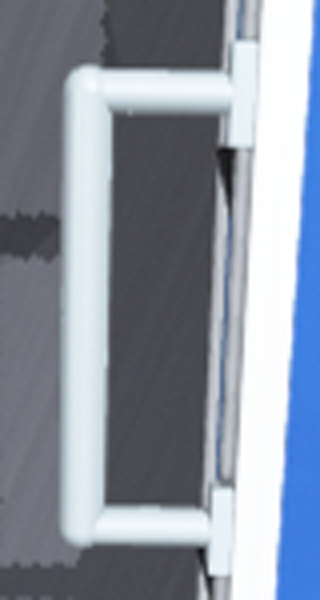

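>>> servo_tool --plan '[[[0,-0.1,15,0,0,0],[0,-0.1,15,0,0,0],[0,-0.1,15,0,0,0],[0,-0.1,15,0,0,0],[0,-0.1,17,0,0,0],[0,-0.1,19,0,0,0],[0,-0.1,20.5,0,0,0],[0,-0.1,20.5,0,0,0],[0,-0.1,20.5,0,0,0],[0,-0.1,20.5,0,0,0]]]' --claw 4

```text
time: 2.93
tool_pos: [0.4292, 0.1458, 0.046]
tcp_rot: [1.747, 2.61, 0.001]
wrist_force: [-0.6, 0.2, 1.0]
width: 0.467
```

```bash
python3 - <<'E'
from h import *
c=cam("wrist"); save(c,"w2",None,1.25); s=bot.read_state(); print(s["tool_pos"],s["wrist_force"])
E
```

```text
[0.42970358 0.14596756 0.04645606] [-0.30444731 -0.22939658 -0.06592129]
```

View pics/w2.png

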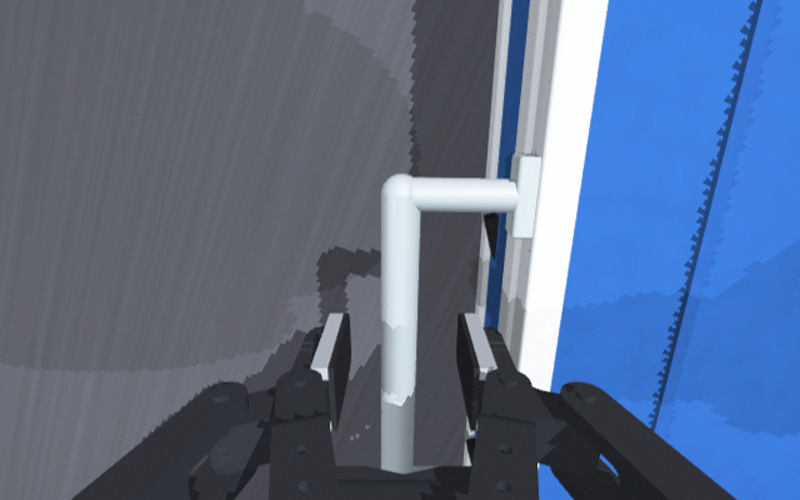

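>>> servo_tool --plan '[[[0,0,0,0,0,0],[0,0,0,0,0,0],[0,0,0,0,0,0],[0,0,0,0,0,0],[0,0,0,0,0,0],[0,0,0,0,0,0]]]' --claw 0.6 --grip_force 35

```text
time: 3.48
tool_pos: [0.4277, 0.1452, 0.0473]
tcp_rot: [-1.747, -2.609, 0.004]
wrist_force: [-8.1, -3.5, 10.7]
width: 0.126
```

```bash
python3 - <<'E'
import numpy as np
for t0,t1 in ((0,50),(50,100)):
    rows=[]
    h=lambda t:np.array([-21*np.cos(t)+.5*np.sin(t),21*np.sin(t)+.5*np.cos(t)])
    for t in np.linspace(t0,t1,15)[1:]:
        d=h(np.radians(t))-h(np.radians(t0)); rows.append([0,round(d[0],1),round(-d[1],1),0,0,0])
    print(rows)
E
```

```text
[[0, np.float64(0.1), np.float64(-1.3), 0, 0, 0], [0, np.float64(0.2), np.float64(-2.6), 0, 0, 0], [0, np.float64(0.5), np.float64(-3.9), 0, 0, 0], [0, np.float64(0.8), np.float64(-5.2), 0, 0, 0], [0, np.float64(1.2), np.float64(-6.4), 0, 0, 0], [0, np.float64(1.6), np.float64(-7.6), 0, 0, 0], [0, np.float64(2.2), np.float64(-8.8), 0, 0, 0], [0, np.float64(2.8), np.float64(-10.0), 0, 0, 0], [0, np.float64(3.5), np.float64(-11.1), 0, 0, 0], [0, np.float64(4.2), np.float64(-12.2), 0, 0, 0], [0, np.float64(5.1), np.float64(-13.2), 0, 0, 0], [0, np.float64(5.9), np.float64(-14.2), 0, 0, 0], [0, np.float64(6.9), np.float64(-15.1), 0, 0, 0], [0, np.float64(7.9), np.float64(-15.9), 0, 0, 0]]
[[0, np.float64(1.0), np.float64(-0.8), 0, 0, 0], [0, np.float64(2.1), np.float64(-1.5), 0, 0, 0], [0, np.float64(3.3), np.float64(-2.2), 0, 0, 0], [0, np.float64(4.5), np.float64(-2.7), 0, 0, 0], [0, np.float64(5.7), np.float64(-3.2), 0, 0, 0], [0, np.float64(6.9), np.float64(-3.7), 0, 0, 0], [0, np.float64(8.2), np.float64(-4.0), 0, 0, 0], [0, np.float64(9.4), np.float64(-4.3), 0, 0, 0], [0, np.float64(10.7), np.float64(-4.5), 0, 0, 0], [0, np.float64(12.0), np.float64(-4.6), 0, 0, 0], [0, np.float64(13.4), np.float64(-4.6), 0, 0, 0], [0, np.float64(14.7), np.float64(-4.5), 0, 0, 0], [0, np.float64(16.0), np.float64(-4.4), 0, 0, 0], [0, np.float64(17.3), np.float64(-4.2), 0, 0, 0]]
```

>>> servo_tool --plan '[[[0,0.1,-1.3,0,0,0],[0,0.2,-2.6,0,0,0],[0,0.5,-3.9,0,0,0],[0,0.8,-5.2,0,0,0],[0,1.2,-6.4,0,0,0],[0,1.6,-7.6,0,0,0],[0,2.2,-8.8,0,0,0],[0,2.8,-10,0,0,0],[0,3.5,-11.1,0,0,0],[0,4.2,-12.2,0,0,0],[0,5.1,-13.2,0,0,0],[0,5.9,-14.2,0,0,0],[0,6.9,-15.1,0,0,0],[0,7.9,-15.9,0,0,0]]]'

```text
time: 4.65
tool_pos: [0.4978, 0.1727, 0.2082]
tcp_rot: [-1.745, -2.606, 0.019]
wrist_force: [-16.7, -11.4, 17.5]
width: 0.123
```

```bash
python3 - <<'E'
from h import *
c=cam("wrist"); save(c,"w3",None,1.25); s=bot.read_state(); print(s["tool_pos"],s["wrist_force"],s["q"])
c=cam("scene"); save(c,"s3",(260,80,460,260),3)
E
```

```text
[0.50066074 0.17387004 0.21075425] [-14.03295713  -9.67139552  20.12988401] [ 0.28944361  0.00846359  1.93098042 -0.00356829  1.20942283 -0.1001779 ]
```

View pics/w3.png

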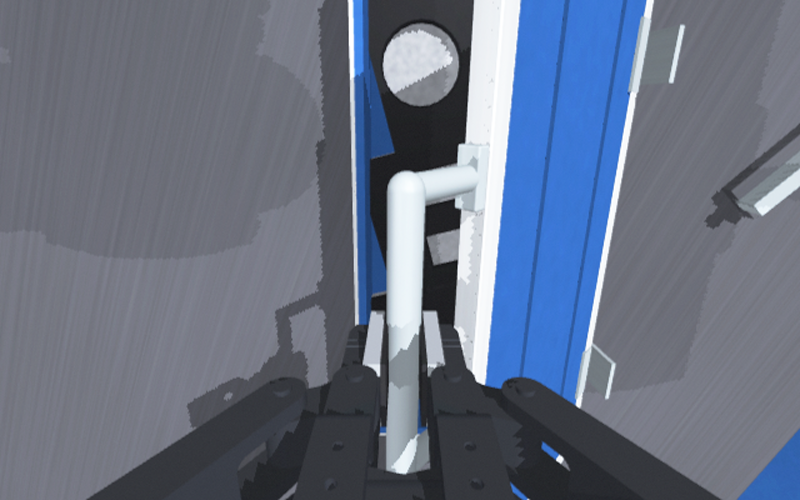

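View pics/s3.png

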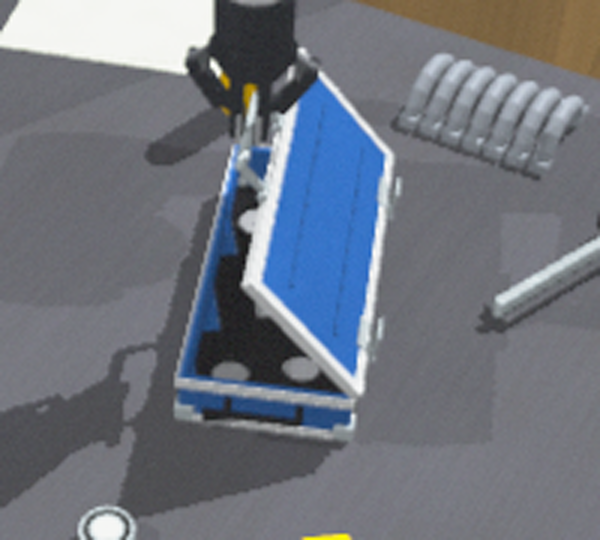

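```bash
python3 - <<'E'
import numpy as np
h=lambda t:np.array([-21.2*np.cos(t)+.5*np.sin(t),21.2*np.sin(t)+.5*np.cos(t)])
for t in np.linspace(51,100,15)[1:]:
        d=h(np.radians(t))-h(np.radians(51)); print(f"[0, {d[0]:.1f}, {-d[1]:.1f}, 0, 0, 0]",end=", ")
E
```

```text
[0, 1.0, -0.8, 0, 0, 0], [0, 2.1, -1.5, 0, 0, 0], [0, 3.3, -2.1, 0, 0, 0], [0, 4.4, -2.6, 0, 0, 0], [0, 5.6, -3.1, 0, 0, 0], [0, 6.9, -3.5, 0, 0, 0], [0, 8.1, -3.9, 0, 0, 0], [0, 9.4, -4.1, 0, 0, 0], [0, 10.7, -4.3, 0, 0, 0], [0, 12.0, -4.4, 0, 0, 0], [0, 13.3, -4.4, 0, 0, 0], [0, 14.6, -4.4, 0, 0, 0], [0, 15.8, -4.2, 0, 0, 0], [0, 17.1, -4.0, 0, 0, 0],
```

>>> servo_tool --plan '[[[0,0.9,-0.9,0,0,0],[0,2.0,-1.7,0,0,0],[0,3.2,-2.3,0,0,0],[0,4.3,-2.9,0,0,0],[0,5.5,-3.4,0,0,0],[0,6.8,-3.8,0,0,0],[0,8,-4.2,0,0,0],[0,9.3,-4.4,0,0,0]]]'

```text
time: 5.42
tool_pos: [0.5879, 0.2082, 0.2561]
tcp_rot: [1.748, 2.609, -0.013]
wrist_force: [-1.6, -7.0, 6.4]
width: 0.124
```

```bash
python3 - <<'E'
from h import *
c=cam("wrist"); s=bot.read_state(); print(s["tool_pos"],s["wrist_force"],s["q"],s["width"])
c=cam("scene"); save(c,"s4",(260,60,460,260),3)
E
```

```text
[0.59054129 0.20920562 0.25634643] [ 3.93242498 -4.08698562  2.49427575] [ 0.30386395  0.16009836  1.68223768 -0.00589067  1.30103174 -0.08489672] 0.12042878012841633
```

View pics/s4.png

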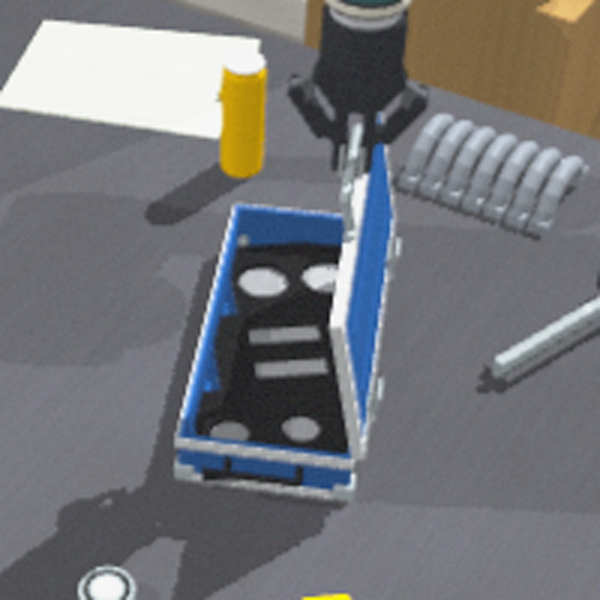

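>>> servo_tool --plan '[[[0,1.2,-0.2,0,0,0],[0,2.4,-0.3,0,0,0],[0,3.6,-0.3,0,0,0],[0,4.8,-0.3,0,0,0],[0,5.8,-0.3,0,0,0],[0,6.6,-0.2,0,0,0],[0,7.3,-0.1,0,0,0],[0,7.9,-0.1,0,0,0],[0,7.9,-0.1,0,0,0],[0,7.9,-0.1,0,0,0]]]'

```text
time: 6.35
tool_pos: [0.6615, 0.2372, 0.2568]
tcp_rot: [1.748, 2.609, -0.016]
wrist_force: [-3.7, -6.9, 2.6]
width: 0.121
```

```bash
python3 - <<'E'
from h import *
c=cam("wrist"); save(c,"w5",None,1.25); s=bot.read_state(); print(s["tool_pos"],s["wrist_force"],s["q"],s["width"])
E
```

```text
[0.66144968 0.23725447 0.25676451] [-4.54389931 -7.33710833  1.37016988] [ 0.3126536   0.30762879  1.50202267 -0.00768095  1.33904769 -0.075543  ] 0.12093623045517857
```

View pics/w5.png

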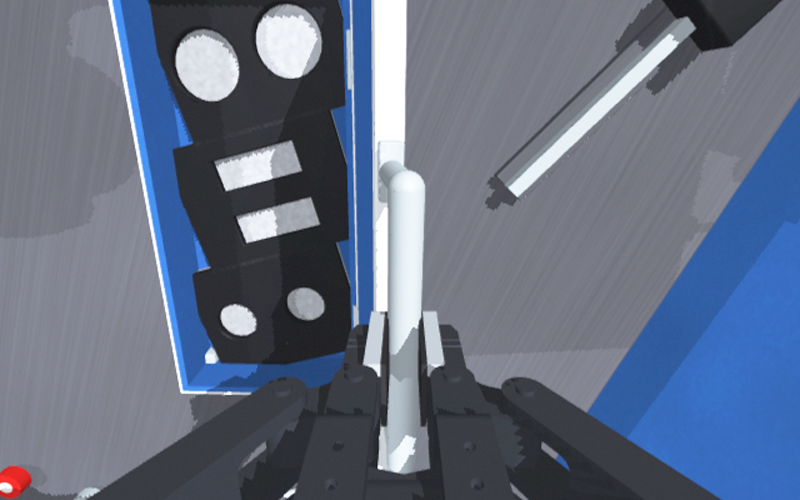

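>>> servo_tool --plan '[[[0,0,0,0,0,0],[0,0,0,0,0,0],[0,0,0,0,0,0],[0,0,0,0,0,0],[0,0,-3,0,0,0],[0,0,-6,0,0,0],[0,0,-9,0,0,0],[0,0,-11,0,0,0],[0,0,-11,0,0,0]]]' --claw 4

```text
time: 7.15
tool_pos: [0.6641, 0.2396, 0.3744]
tcp_rot: [1.744, 2.603, -0.001]
wrist_force: [0.3, 0.1, 1.4]
width: 0.467
```

```bash
python3 - <<'E'
from h import *
s=bot.read_state(); print(s["tool_pos"],s["q"],s["time"])
c=cam("scene"); save(c,"s5",(260,60,460,260),3)
c=cam("wrist"); save(c,"w6",None,1.25)
print(rel((.43,.145,.38)))
E
```

```text
[0.66407869 0.23961599 0.37437641] [ 0.31440013  0.27355685  1.33486429 -0.00688913  1.52868623 -0.07588537] 7.15
[0.15, -25.08, -1.06, 0.0, 0.0, 0.0]
```

View pics/s5.png

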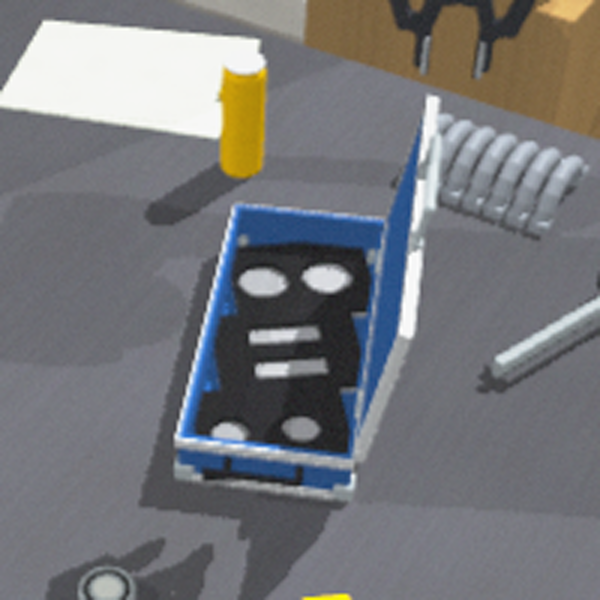

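View pics/w6.png

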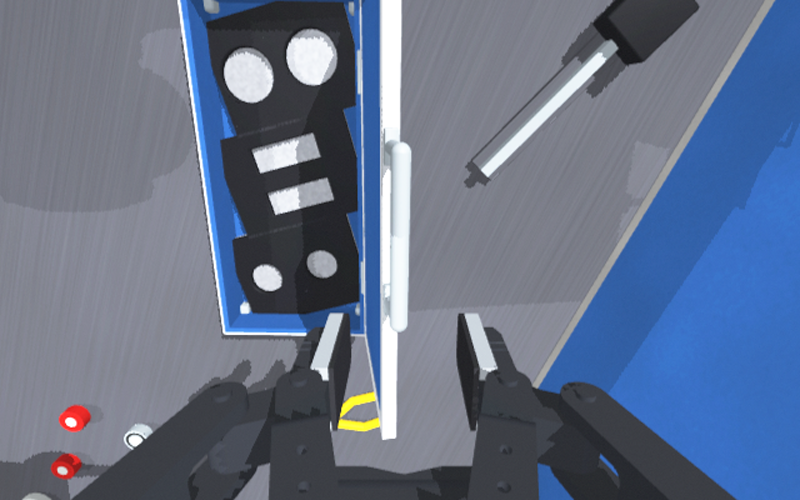

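```bash
python3 - <<'E'
from h import *
print(rel((.55,.13,.38),down(np.radians(22))))
E
```

```text
[-5.8, -14.55, -1.06, -0.24, 0.39, 0.37]
```

>>> servo_tool --plan '[[[-5.8,-14.5,-1,-0.2,0.4,0.4],[-5.8,-14.5,-1,-0.2,0.4,0.4],[-5.8,-14.5,-1,-0.2,0.4,0.4],[-5.8,-14.5,-1,-0.2,0.4,0.4],[-5.8,-14.5,-1,-0.2,0.4,0.4],[-5.8,-14.5,-1,-0.2,0.4,0.4],[-5.8,-14.5,-1,-0.2,0.4,0.4],[-5.8,-14.5,-1,-0.2,0.4,0.4]]]' --claw 8.5

```text
time: 7.92
tool_pos: [0.5508, 0.1309, 0.378]
tcp_rot: [-1.756, -2.603, 0.002]
wrist_force: [0.7, -0.5, 0.1]
width: 0.997
```

```bash
python3 - <<'E'
from h import *
s=bot.read_state(); print(s["tool_pos"],s["q"],s["time"])
c=cam("wrist"); save(c,"w7",(180,0,460,260),2.8)
import pickle; pickle.dump(c,open("w7.pkl","wb"))
E
```

```text
[0.55080682 0.13085785 0.37799698] [ 1.88944644e-01  2.90600099e-03  1.63276241e+00  5.04571393e-04
  1.50829408e+00 -1.95104867e-01] 7.9167
```

View pics/w7.png

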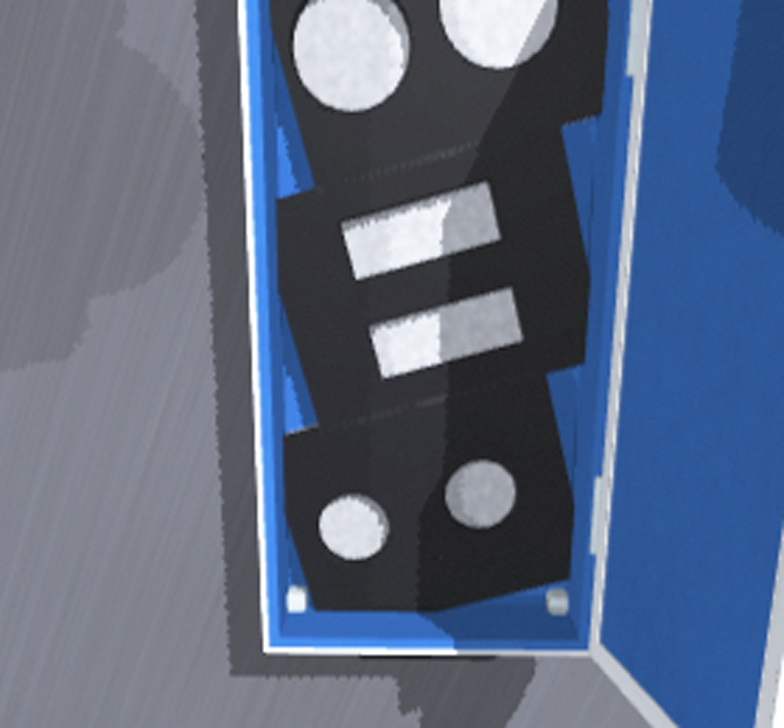

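```bash
python3 - <<'E'
from h import *
import pickle
c=pickle.load(open("w7.pkl","rb"))
f=lambda x,y,z:unproj(c,180+(x+.5)/2.8-.5,(y+.5)/2.8-.5,z)
P={"S0":(353,527,.014),"S1":(481,494,.014),"B0":(351,51,.014),"B1":(498,11,.014)}
Q={k:f(*v) for k,v in P.items()}
for k,v in Q.items(): print(k,v.round(4))
for a,b in (("S0","S1"),("B0","B1")):
    d=Q[b]-Q[a];print(np.linalg.norm(d),np.degrees(np.arctan2(d[1],d[0])))
for p in [(343,222),(489,182),(500,239),(358,279),(370,328),(513,288),(522,341),(385,378)]: print(f(*p,.014).round(4))
for p in [(268,652),(590,655),(246,5),(645,5)]: print("rim",f(*p,.058).round(4))
im=c["color"][:,:,::-1]
E
```

```text
S0 [0.5527 0.054  0.014 ]
S1 [0.6111 0.0981 0.014 ]
B0 [0.4661 0.2751 0.014 ]
B1 [0.5244 0.3169 0.014 ]
0.07323216183083489 37.07475222264983
0.07171527875236322 35.67231352270283
[0.4902 0.2016 0.014 ]
[0.5507 0.2463 0.014 ]
[0.5667 0.2238 0.014 ]
[0.5072 0.1787 0.014 ]
[0.5219 0.1582 0.014 ]
[0.5826 0.2045 0.014 ]
[0.5979 0.1818 0.014 ]
[0.5387 0.1371 0.014 ]
rim [ 0.5331 -0.0145  0.058 ]
rim [0.6923 0.0482 0.058 ]
rim [0.4225 0.2686 0.058 ]
rim [0.5818 0.333  0.058 ]
```

```bash
python3 - <<'E'
from h import *
print(rel((.449,-.266,.16),down(np.radians(60))))
E
```

```text
[-33.0, -24.28, 21.84, -0.11, -0.09, -37.98]
```

>>> servo_tool --plan '[[[-33,-24.3,15,0,0,-38],[-33,-24.3,15,0,0,-38],[-33,-24.3,15,0,0,-38],[-33,-24.3,15,0,0,-38],[-33,-24.3,15,0,0,-38],[-33,-24.3,15,0,0,-38],[-33,-24.3,15,0,0,-38],[-33,-24.3,21.8,0,0,-38],[-33,-24.3,21.8,0,0,-38],[-33,-24.3,21.8,0,0,-38],[-33,-24.3,21.8,0,0,-38],[-33,-24.3,21.8,0,0,-38],[-33,-24.3,21.8,0,0,-38],[-33,-24.3,21.8,0,0,-38]]]' --claw 5.5

```text
time: 9.13
tool_pos: [0.4483, -0.266, 0.1584]
tcp_rot: [-0.814, -3.028, -0.002]
wrist_force: [0.0, -0.7, 0.6]
width: 0.645
```

```bash
python3 - <<'E'
from h import *
s=bot.read_state(); print(s["tool_pos"],s["q"],s["time"])
c=cam("wrist"); save(c,"w8",None,1.25)
import pickle; pickle.dump(c,open("w8.pkl","wb"))
t=cam("top");save(t,"t8",(330,130,470,270),4.2)
E
```

```text
[ 0.44829839 -0.26598382  0.15842199] [-5.82717205e-01  3.61367084e-02  2.00402125e+00 -9.39958622e-04
  1.10761514e+00 -1.62801108e+00] 9.1333
```

View pics/w8.png

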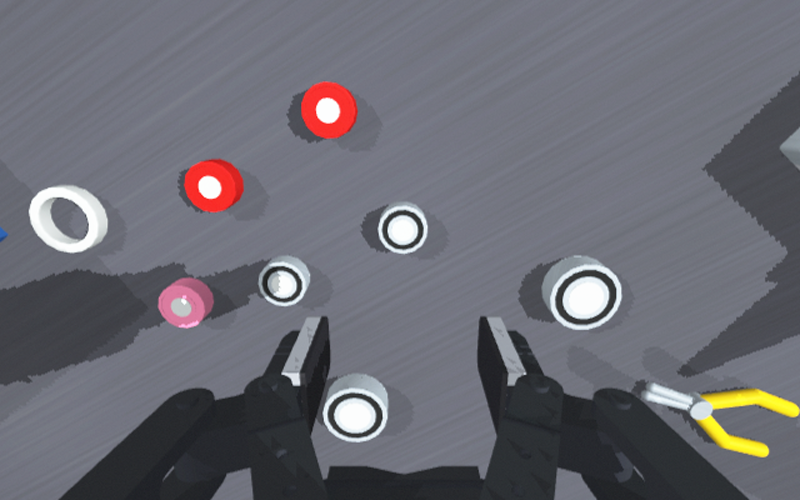

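View pics/t8.png

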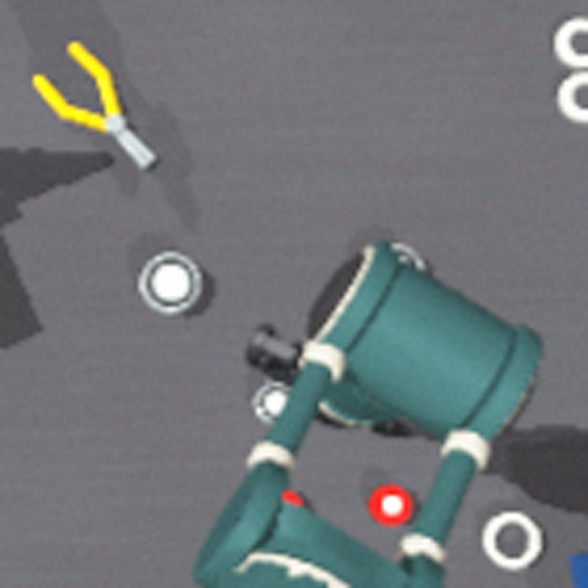

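```bash
python3 - <<'E'
from h import *
import pickle
c=pickle.load(open("w8.pkl","rb"))
f=lambda x,y,z:unproj(c,(x+.5)/1.25-.5,(y+.5)/1.25-.5,z)
for n,p in {"s1":(403,230,.0159),"s2":(283,283,.0159),"b1":(586,296,.0206),"b2":(355,413,.0206)}.items(): print(n,f(*p).round(4))
save(c,"w8c",(290,150,355,215),8)
p=f(403,230,.0159); print(rel((p[0],p[1],.010)))
E
```

```text
s1 [ 0.4486 -0.2673  0.0159]
s2 [ 0.4395 -0.3632  0.0159]
b1 [ 0.5569 -0.1766  0.0206]
b2 [ 0.5597 -0.376   0.0206]
[0.03, -0.2, 15.09, 0.0, 0.0, 0.0]
```

View pics/w8c.png

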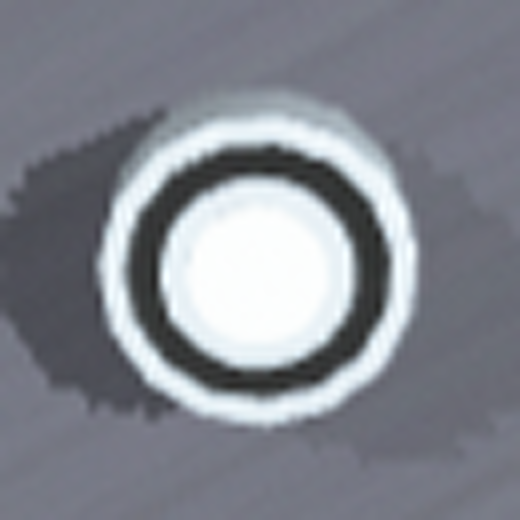

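>>> servo_tool --plan '[[[0,-0.2,10,0,0,0],[0,-0.2,10,0,0,0],[0,-0.2,12,0,0,0],[0,-0.2,13.5,0,0,0],[0,-0.2,14.8,0,0,0],[0,-0.2,14.8,0,0,0],[0,-0.2,14.8,0,0,0],[0,-0.2,14.8,0,0,0]]]' --claw 4.4

```text
time: 9.9
tool_pos: [0.4509, -0.2676, 0.0148]
tcp_rot: [0.809, 3.034, -0.002]
wrist_force: [-0.2, -0.4, -0.5]
width: 0.52
```

```bash
python3 - <<'E'
from h import *
s=bot.read_state(); print(s["tool_pos"],s["wrist_force"],s["width"])
c=cam("wrist"); save(c,"w9",(200,160,460,360),3)
E
```

```text
[ 0.45089362 -0.26763792  0.01482443] [-0.2292233  -0.42532272 -0.45395698] 0.5203120098247818
```

View pics/w9.png

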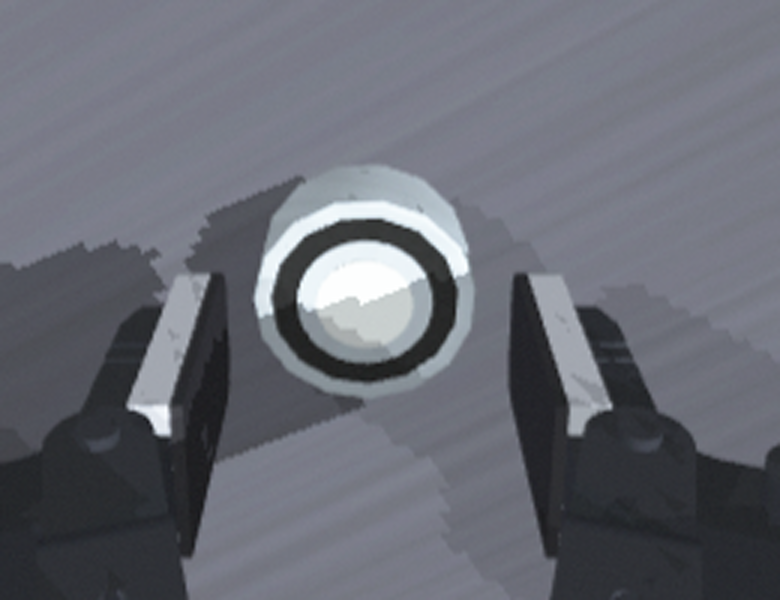

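>>> servo_tool --plan '[[[0.25,0,0.35,0,0,0],[0.25,0,0.7,0,0,0],[0.25,0,0.7,0,0,0],[0.25,0,0.7,0,0,0],[0.25,0,0.7,0,0,0],[0.25,0,0.7,0,0,0],[0.25,0,0.7,0,0,0]]]'

```text
time: 10.53
tool_pos: [0.4487, -0.2668, 0.0081]
tcp_rot: [0.81, 3.033, -0.002]
wrist_force: [0.8, 1.4, 0.0]
width: 0.519
```

```bash
python3 - <<'E'
from h import *
s=bot.read_state(); print(s["tool_pos"],s["wrist_force"],s["width"])
c=cam("wrist"); save(c,"w10",(200,160,460,360),3)
E
```

```text
[ 0.44874208 -0.26676941  0.00806084] [0.78552403 1.35230219 0.04269669] 0.5185060692883721
```

View pics/w10.png

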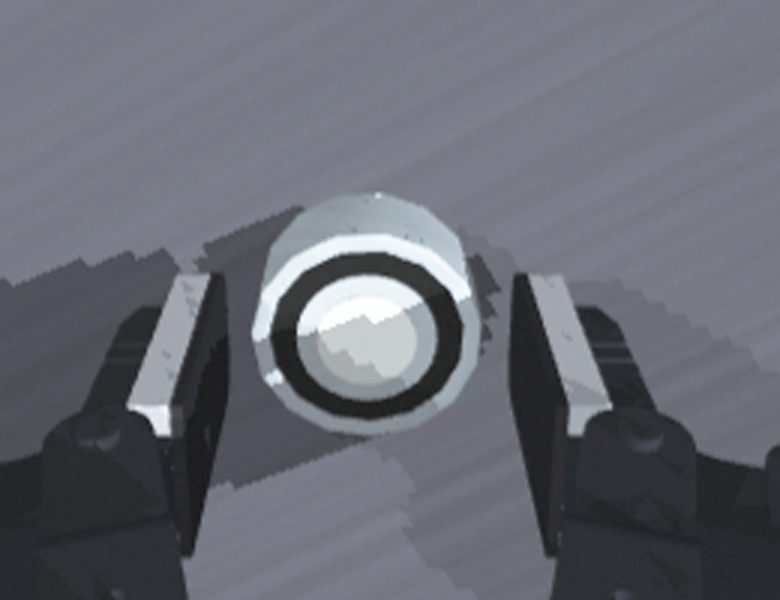

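Centred between the jaws (plug at ~(367,340)). Close.

>>> servo_tool --plan '[[[0,0,0,0,0,0],[0,0,0,0,0,0],[0,0,0,0,0,0],[0,0,0,0,0,0],[0,0,0,0,0,0],[0,0,0,0,0,0]]]' --claw 2.6 --grip_force 40

```text
time: 11.08
tool_pos: [0.4489, -0.2669, 0.0083]
tcp_rot: [0.81, 3.033, -0.003]
wrist_force: [-1.6, 0.0, 5.2]
width: 0.384
```

>>> servo_tool --plan '[[[0,0,-2,0,0,0],[0,0,-5,0,0,0],[0,0,-9,0,0,0],[0,0,-12,0,0,0],[0,0,-15,0,0,0],[0,0,-15,0,0,0]]]'

```text
time: 11.58
tool_pos: [0.4525, -0.269, 0.1651]
tcp_rot: [0.807, 3.022, -0.008]
wrist_force: [2.2, -0.9, 0.1]
width: 0.383
```

```bash
python3 - <<'E'
from h import *
s=bot.read_state(); print(s["tool_pos"],s["wrist_force"],s["width"])
c=cam("wrist"); save(c,"w11",(200,160,460,360),3)
# approach above S1
print(rel((.611,.098,.16),down(np.radians(100))))
E
```

```text
[ 0.45251044 -0.26901929  0.16514732] [ 2.19478889 -0.9209955   0.09733951] 0.38269050024744294
[4.4, 39.71, 0.12, -0.29, 0.58, -39.9]
```

View pics/w11.png

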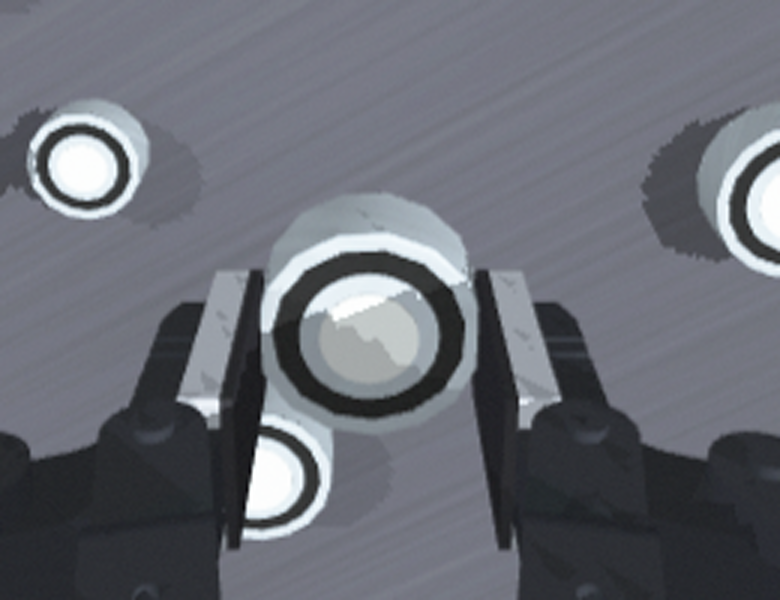

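```bash
cat >> h.py <<'E'
def tunproj(c,u,v,zt):
    T=c["T_tool_cam"]; d=T[:3,:3]@np.array([(u-c["cx"])/c["fx"],(v-c["cy"])/c["fy"],1]); o=T[:3,3]
    return o+d*(zt-o[2])/d[2]
E
python3 - <<'E'
from h import *
c=cam("wrist"); print(tunproj(c,200+369.5/3-.5,160+338.5/3-.5,-.0076))
E
```

```text
[-0.00044101 -0.00064973 -0.0076    ]
```

>>> servo_tool --plan '[[[4.4,39.7,0,0,0,-40],[4.4,39.7,0,0,0,-40],[4.4,39.7,0,0,0,-40],[4.4,39.7,0,0,0,-40],[4.4,39.7,0,0,0,-40],[4.4,39.7,0,0,0,-40],[4.4,39.7,0,0,0,-40],[4.4,39.7,0,0,0,-40],[4.4,39.7,0,0,0,-40],[4.4,39.7,0,0,0,-40],[4.4,39.7,0,0,0,-40],[4.4,39.7,0,0,0,-40],[4.4,39.7,0,0,0,-40],[4.4,39.7,0,0,0,-40],[4.4,39.7,0,0,0,-40]]]'

```text
time: 12.93
tool_pos: [0.6083, 0.0976, 0.158]
tcp_rot: [-0.274, 3.127, -0.007]
wrist_force: [0.4, 0.2, -0.7]
width: 0.384
```

```bash
python3 - <<'E'
from h import *
import pickle
s=bot.read_state(); print(s["tool_pos"],s["wrist_force"],s["q"])
c=cam("wrist"); save(c,"w12",None,1.25)
pickle.dump(c,open("w12.pkl","wb"))
E
```

```text
[0.60832246 0.09759085 0.15802201] [ 0.41975045  0.22490452 -0.68702596] [ 0.12129584  0.20718303  1.81281895 -0.00521849  1.11894955 -1.62189885]
```

View pics/w12.png

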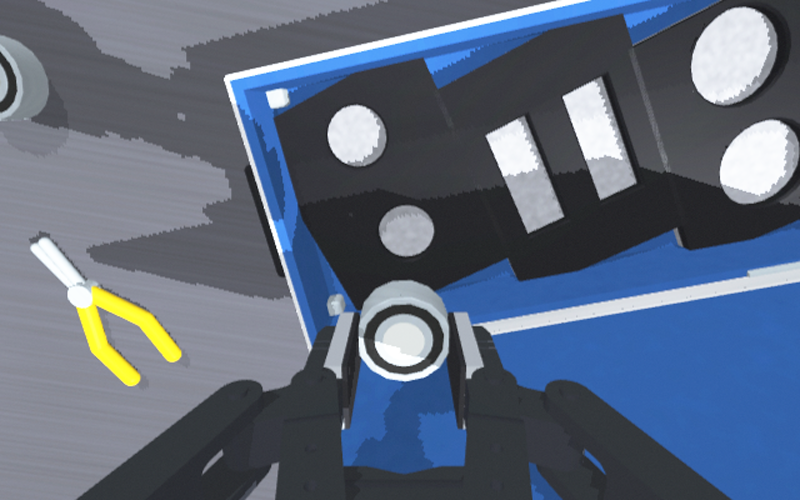

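```bash
python3 - <<'E'
from h import *
import pickle
c=pickle.load(open("w12.pkl","rb"))
save(c,"w12c",(250,75,360,215),5)
E
```

```text
(no output)
```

View pics/w12c.png

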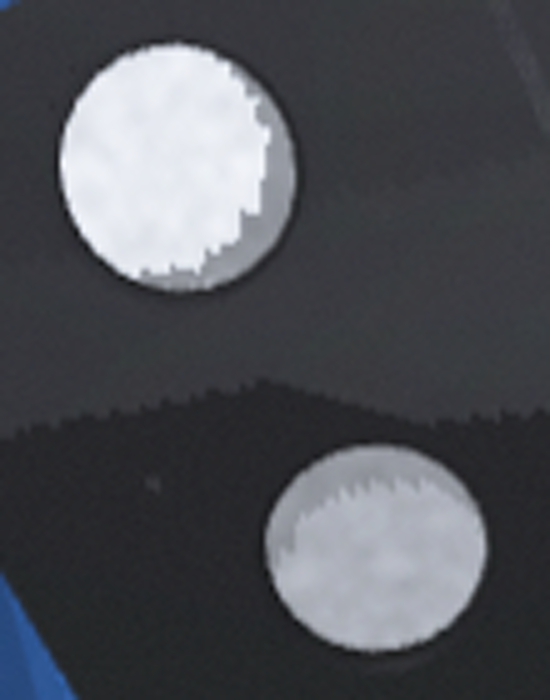

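```bash
cat >> h.py <<'E'
from scipy.optimize import least_squares
def pocket_fit(c,bounds,r,xy0,z1=.022,z0=.014):
    """bounds (l,t,r,b) px of visible floor = intersection of rim and floor discs"""
    a=np.linspace(0,2*np.pi,72,endpoint=False)
    def ext(xy):
        P=[np.array([proj(c,(xy[0]+r*np.cos(t),xy[1]+r*np.sin(t),z)) for t in a],np.float32) for z in (z0,z1)]
        _,I=cv2.intersectConvexConvex(cv2.convexHull(P[0]),cv2.convexHull(P[1])); I=I[:,0]
        return np.r_[I.min(0),I.max(0)]
    s=least_squares(lambda q:ext(q)-bounds,xy0,diff_step=1e-3)
    return s.x,s.fun
E
python3 - <<'E'
from h import *
import pickle
c=pickle.load(open("w12.pkl","rb"))
k=5;x0,y0=250,75
for n,b,q in (("S1",(266,445,488,652),(.611,.098)),("S0",(58,42,297,292),(.5527,.054))):
    b=np.array(b)/k+[x0,y0,x0,y0]-.5
    print(n,pocket_fit(c,b,.0195,q))
print(proj(c,(.611,.098,.022)))
s=bot.read_state(); print(s["tool_pos"])
E
```

```text
S1 (array([0.60989916, 0.09825323]), array([ 0.03547363,  0.39855957, -0.03515015, -0.4453186 ]))
S0 (array([0.55249714, 0.05490184]), array([ 0.3362793 ,  0.43172607, -0.32678833, -0.49365845]))
[324.39560127 187.34092138]
[0.6086185  0.09762333 0.15840804]
```

```bash
python3 - <<'E'
from h import *
print(rel((.6099,.0983,.042),down(np.radians(100))))
E
```

```text
[-0.1, 0.1, 11.64, -0.28, 0.18, 0.0]
```

>>> servo_tool --plan '[[[-0.1,0.1,4,-0.3,0.2,0],[-0.1,0.1,7,-0.3,0.2,0],[-0.1,0.1,9.5,-0.3,0.2,0],[-0.1,0.1,11,-0.3,0.2,0],[-0.1,0.1,11.6,-0.3,0.2,0],[-0.1,0.1,11.6,-0.3,0.2,0],[-0.1,0.1,11.6,-0.3,0.2,0],[-0.1,0.1,11.6,-0.3,0.2,0]]]'

```text
time: 13.65
tool_pos: [0.6115, 0.0982, 0.0444]
tcp_rot: [-0.273, 3.127, 0.001]
wrist_force: [0.6, 0.2, 0.5]
width: 0.381
```

```bash
python3 - <<'E'
from h import *
import pickle
s=bot.read_state(); print(s["tool_pos"],s["wrist_force"])
c=cam("wrist"); save(c,"w13",(200,160,460,360),3,marks=[(.6099,.0983,.022)]+[(.6099+.0195*np.cos(t),.0983+.0195*np.sin(t),.022) for t in np.arange(0,6.28,.26)])
print(rel((.6099,.0983,.0225),down(np.radians(100))))
E
```

```text
[0.61145821 0.09818555 0.04435882] [0.61856377 0.21081754 0.46784267]
[0.18, 0.03, 2.2, 0.01, 0.19, -0.01]
```

View pics/w13.png

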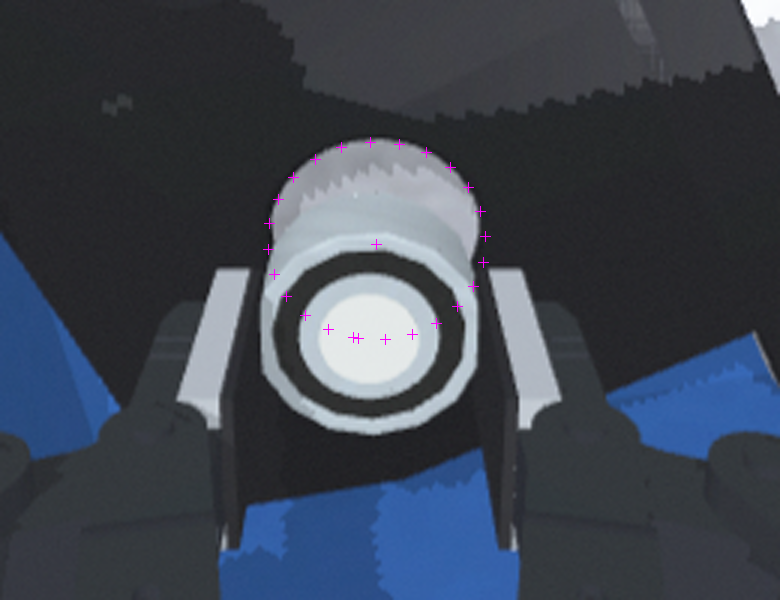

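>>> servo_tool --plan '[[[0.2,0,0.2,0,0,0],[0.2,0,0.5,0,0,0],[0.2,0,0.8,0,0,0],[0.2,0,1.1,0,0,0],[0.2,0,1.1,0,0,0],[0.2,0,1.1,0,0,0]]]'

```text
time: 14.2
tool_pos: [0.6092, 0.098, 0.033]
tcp_rot: [-0.273, 3.127, 0.001]
wrist_force: [0.3, -0.3, -1.1]
width: 0.381
```

```bash
python3 - <<'E'
from h import *
s=bot.read_state(); print(s["tool_pos"],s["wrist_force"])
print(rel((.6099,.0983,.0225),down(np.radians(100))))
E
```

```text
[0.60917315 0.09795433 0.03299221] [ 0.31811349 -0.32424206 -1.05659412]
[-0.08, 0.02, 1.05, 0.02, 0.13, -0.01]
```

>>> servo_tool --plan '[[[-0.05,0,0.2,0,0,0],[-0.05,0,0.4,0,0,0],[-0.05,0,0.6,0,0,0],[-0.05,0,0.8,0,0,0],[-0.05,0,1.0,0,0,0],[-0.05,0,1.05,0,0,0],[-0.05,0,1.05,0,0,0]]]'

```text
time: 14.78
tool_pos: [0.6095, 0.098, 0.0221]
tcp_rot: [-0.273, 3.128, 0.001]
wrist_force: [1.5, 0.1, -0.4]
width: 0.385
```

```bash
python3 - <<'E'
from h import *
s=bot.read_state(); print(s["tool_pos"],s["wrist_force"])
c=cam("wrist"); save(c,"w14",(200,160,460,360),3)
E
```

```text
[0.60947019 0.09800332 0.02213993] [ 1.5091418   0.08445646 -0.40335613]
```

View pics/w14.png

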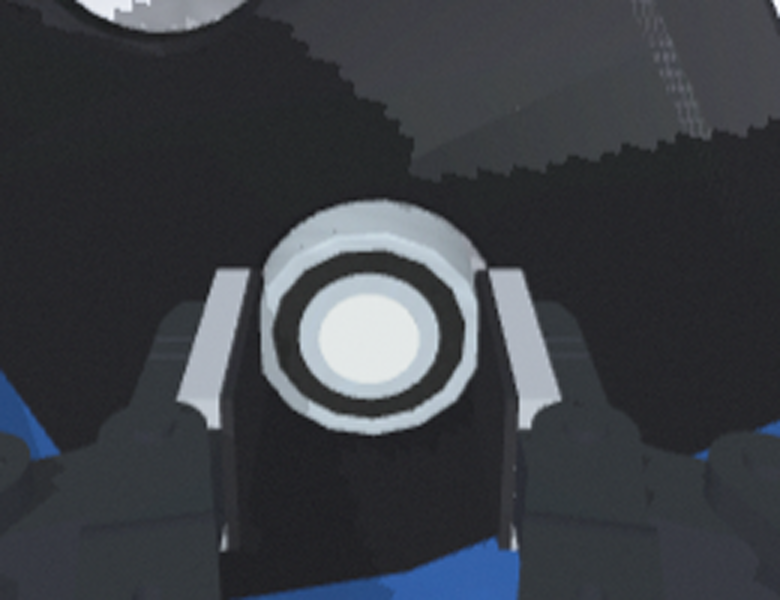

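>>> servo_tool --plan '[[[0,0,0,0,0,0],[0,0,0,0,0,0],[0,0,0,0,0,0],[0,0,0,0,0,0],[0,0,-1,0,0,0],[0,0,-4,0,0,0],[0,0,-8,0,0,0],[0,0,-12,0,0,0],[0,0,-14,0,0,0],[0,0,-14,0,0,0]]]' --claw 4.6

```text
time: 15.67
tool_pos: [0.6141, 0.0985, 0.171]
tcp_rot: [-0.272, 3.114, 0.001]
wrist_force: [0.9, 0.3, 1.8]
width: 0.535
```

```bash
python3 - <<'E'
from h import *
s=bot.read_state(); print(s["tool_pos"],s["wrist_force"])
c=cam("wrist"); save(c,"w15",None,1.25)
t=cam("top"); save(t,"t15",(330,130,470,270),4.2)
print(rel((.4395,-.3632,.15),down(np.radians(60))))
E
```

```text
[0.61409725 0.09853648 0.17098927] [0.88912077 0.33882847 1.78971198]
[24.84, -42.46, 1.32, 0.12, 0.31, 39.99]
```

View pics/w15.png

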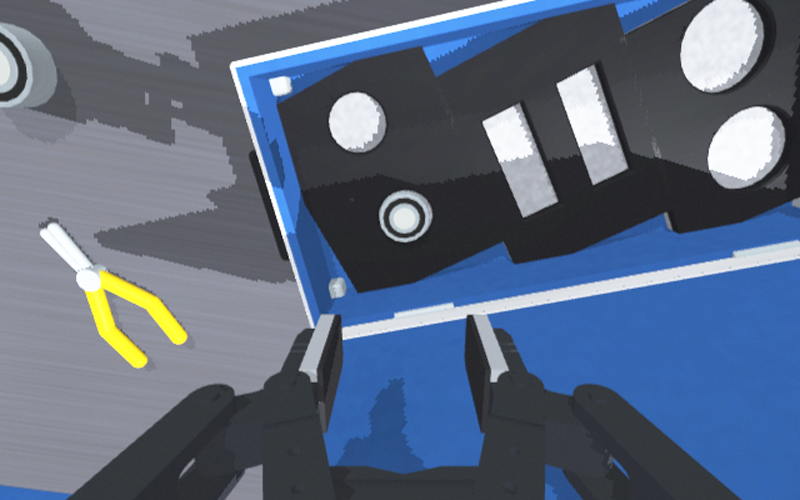

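View pics/t15.png

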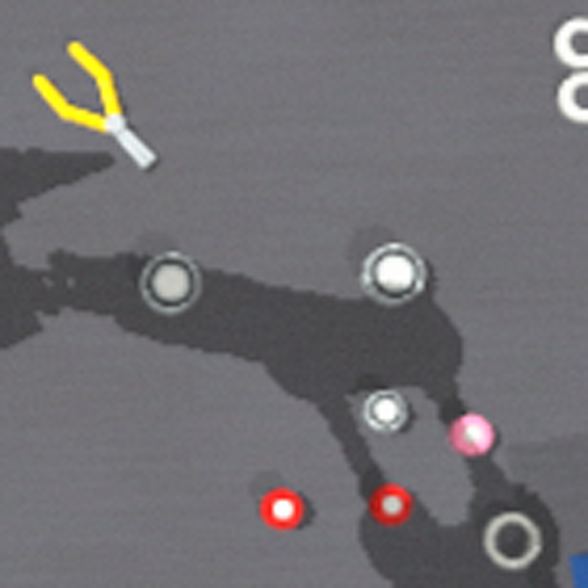

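>>> servo_tool --plan '[[[24.8,-42.5,1.3,0,0,40],[24.8,-42.5,1.3,0,0,40],[24.8,-42.5,1.3,0,0,40],[24.8,-42.5,1.3,0,0,40],[24.8,-42.5,1.3,0,0,40],[24.8,-42.5,1.3,0,0,40],[24.8,-42.5,1.3,0,0,40],[24.8,-42.5,1.3,0,0,40],[24.8,-42.5,1.3,0,0,40],[24.8,-42.5,1.3,0,0,40],[24.8,-42.5,1.3,0,0,40],[24.8,-42.5,1.3,0,0,40],[24.8,-42.5,1.3,0,0,40],[24.8,-42.5,1.3,0,0,40],[24.8,-42.5,1.3,0,0,40],[24.8,-42.5,1.3,0,0,40],[24.8,-42.5,1.3,0,0,40]]]' --claw 4.4

```text
time: 17.18
tool_pos: [0.4402, -0.3618, 0.1496]
tcp_rot: [0.809, 3.031, 0.005]
wrist_force: [-0.8, -0.9, 0.3]
width: 0.514
```

```bash
python3 - <<'E'
from h import *
s=bot.read_state(); print(s["tool_pos"],s["q"])
c=cam("wrist"); save(c,"w16",(220,80,440,240),3.6)
import pickle; pickle.dump(c,open("w16.pkl","wb"))
E
```

```text
[ 0.44021733 -0.36182636  0.14958126] [-0.73467394  0.13049174  1.91924727  0.00553012  1.08972661 -1.7861431 ]
```

View pics/w16.png

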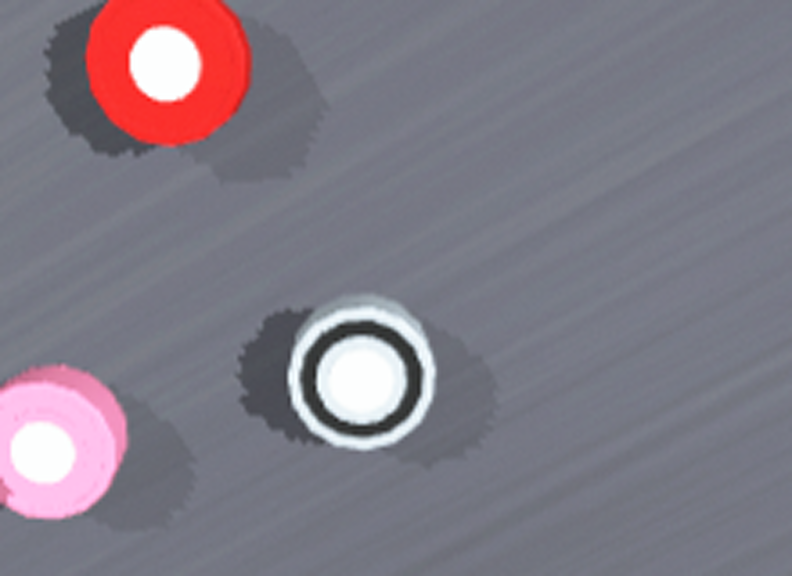

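```bash
python3 - <<'E'
from h import *
import pickle
c=pickle.load(open("w16.pkl","rb"))
p=unproj(c,220+362.5/3.6-.5,80+379.5/3.6-.5,.0159);print(p)
print(rel((p[0],p[1],.008),down(np.radians(60))))
E
```

```text
[ 0.43965594 -0.36392995  0.0159    ]
[0.02, -0.27, 14.19, 0.24, 0.21, 0.11]
```

>>> servo_tool --plan '[[[0,-0.3,8,0.2,0.2,0],[0,-0.3,8,0.2,0.2,0],[0,-0.3,10,0.2,0.2,0],[0,-0.3,11.5,0.2,0.2,0],[0,-0.3,11.5,0.2,0.2,0],[0,-0.3,11.5,0.2,0.2,0],[0,-0.3,11.5,0.2,0.2,0]]]'

```text
time: 17.82
tool_pos: [0.4407, -0.3646, 0.0361]
tcp_rot: [0.808, 3.034, -0.0]
wrist_force: [0.6, 0.2, 0.4]
width: 0.51
```

```bash
python3 - <<'E'
from h import *
print(rel((.4397,-.3639,.008),down(np.radians(60))))
c=cam("wrist"); save(c,"w17",(200,160,460,360),3)
E
```

```text
[0.12, 0.01, 2.81, 0.01, 0.12, 0.17]
```

View pics/w17.png

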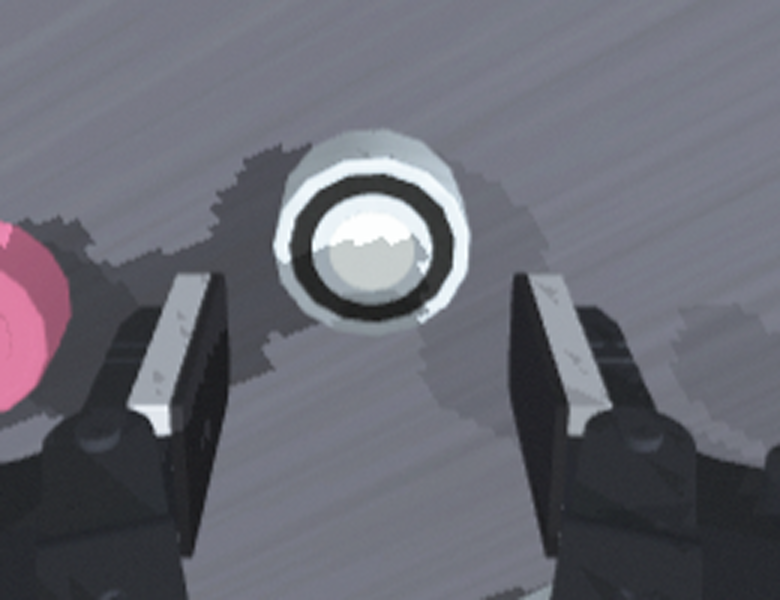

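>>> servo_tool --plan '[[[0.15,0,1,0,0,0],[0.15,0,2,0,0,0],[0.15,0,2.8,0,0,0],[0.15,0,2.8,0,0,0],[0.15,0,2.8,0,0,0],[0.15,0,2.8,0,0,0],[0.15,0,2.8,0,0,0]]]'

```text
time: 18.45
tool_pos: [0.4399, -0.3646, 0.0088]
tcp_rot: [0.808, 3.032, -0.002]
wrist_force: [0.4, -1.2, -0.3]
width: 0.516
```

>>> servo_tool --plan '[[[0,0,0,0,0,0],[0,0,0,0,0,0],[0,0,0,0,0,0],[0,0,0,0,0,0],[0,0,0,0,0,0],[0,0,0,0,0,0]]]' --claw 2.6 --grip_force 40

```text
time: 18.95
tool_pos: [0.4404, -0.3651, 0.0095]
tcp_rot: [0.808, 3.031, -0.003]
wrist_force: [1.0, 0.0, 5.3]
width: 0.38
```

```bash
python3 - <<'E'
from h import *
s=bot.read_state(); print(s["tool_pos"],s["wrist_force"],s["width"])
c=cam("wrist"); save(c,"w18",(200,160,460,360),3)
E
```

```text
[ 0.44035938 -0.36505137  0.00948503] [1.02251892 0.02811525 5.2834675 ] 0.37982282861672595
```

View pics/w18.png

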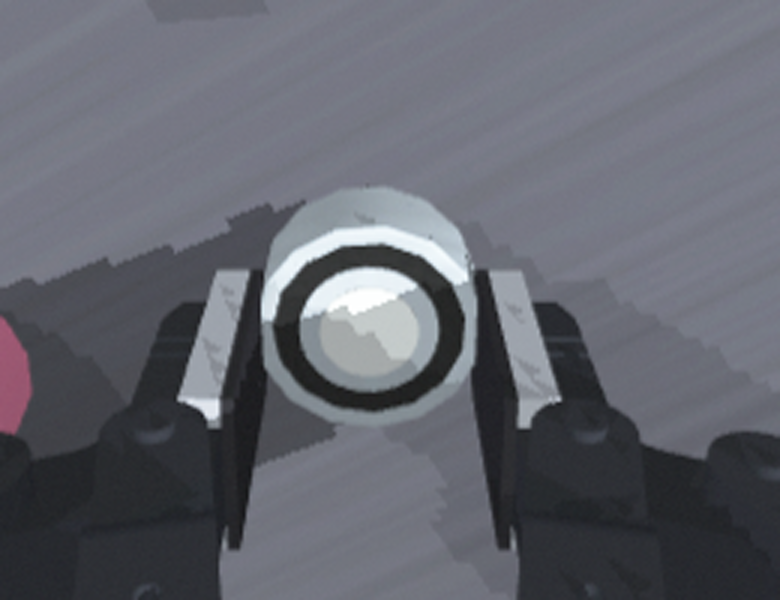

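>>> servo_tool --plan '[[[0,0,-2,0,0,0],[0,0,-5,0,0,0],[0,0,-9,0,0,0],[0,0,-12,0,0,0],[0,0,-15,0,0,0],[0,0,-15,0,0,0]]]'

```text
time: 19.5
tool_pos: [0.443, -0.3674, 0.1664]
tcp_rot: [0.805, 3.021, -0.011]
wrist_force: [0.2, -1.3, -0.5]
width: 0.379
```

```bash
python3 - <<'E'
from h import *
c=cam("wrist"); print(tunproj(c,200+369.5/3-.5,160+330.5/3-.5,-.0064),bot.read_state()["width"])
print(rel((.5525,.0549,.15),down(np.radians(100))))
E
```

```text
[ 0.00023107 -0.0006516  -0.0064    ] 0.3803630411003465
[11.39, 42.05, 1.12, -0.35, 0.64, -39.85]
```

>>> servo_tool --plan '[[[11.4,42,1,-0.3,0.6,-40],[11.4,42,1,-0.3,0.6,-40],[11.4,42,1,-0.3,0.6,-40],[11.4,42,1,-0.3,0.6,-40],[11.4,42,1,-0.3,0.6,-40],[11.4,42,1,-0.3,0.6,-40],[11.4,42,1,-0.3,0.6,-40],[11.4,42,1,-0.3,0.6,-40],[11.4,42,1,-0.3,0.6,-40],[11.4,42,1,-0.3,0.6,-40],[11.4,42,1,-0.3,0.6,-40],[11.4,42,1,-0.3,0.6,-40],[11.4,42,1,-0.3,0.6,-40],[11.4,42,1,-0.3,0.6,-40],[11.4,42,1,-0.3,0.6,-40],[11.4,42,1,-0.3,0.6,-40]]]'

```text
time: 20.88
tool_pos: [0.5516, 0.0531, 0.1508]
tcp_rot: [0.275, -3.129, 0.002]
wrist_force: [-0.1, 0.0, -0.9]
width: 0.382
```

```bash
python3 - <<'E'
from h import *
print(bot.read_state()["tool_pos"],rel((.5523,.0549,.042),down(np.radians(100))))
E
```

```text
[0.55159    0.05310837 0.15075489] [-0.11, 0.18, 10.88, -0.07, -0.04, 0.04]
```

>>> servo_tool --plan '[[[-0.1,0.2,4,0,0,0],[-0.1,0.2,7,0,0,0],[-0.1,0.2,9.5,0,0,0],[-0.1,0.2,10.8,0,0,0],[-0.1,0.2,10.8,0,0,0],[-0.1,0.2,10.8,0,0,0],[-0.1,0.2,10.8,0,0,0],[-0.1,0.2,10.8,0,0,0]]]'

```text
time: 21.55
tool_pos: [0.5543, 0.055, 0.045]
tcp_rot: [-0.274, 3.126, -0.002]
wrist_force: [0.7, -0.9, -0.3]
width: 0.38
```

```bash
python3 - <<'E'
from h import *
s=bot.read_state(); print(s["tool_pos"],s["wrist_force"])
c=cam("wrist"); save(c,"w19",(200,160,460,360),3,marks=[(.5525+.0195*np.cos(t),.0549+.0195*np.sin(t),.022) for t in np.arange(0,6.28,.26)])
print(rel((.5523,.0549,.0235),down(np.radians(100))))
E
```

```text
[0.55425919 0.05500615 0.04499258] [ 0.66509959 -0.85551376 -0.3305371 ]
[0.19, 0.01, 2.14, -0.1, 0.19, 0.03]
```

View pics/w19.png

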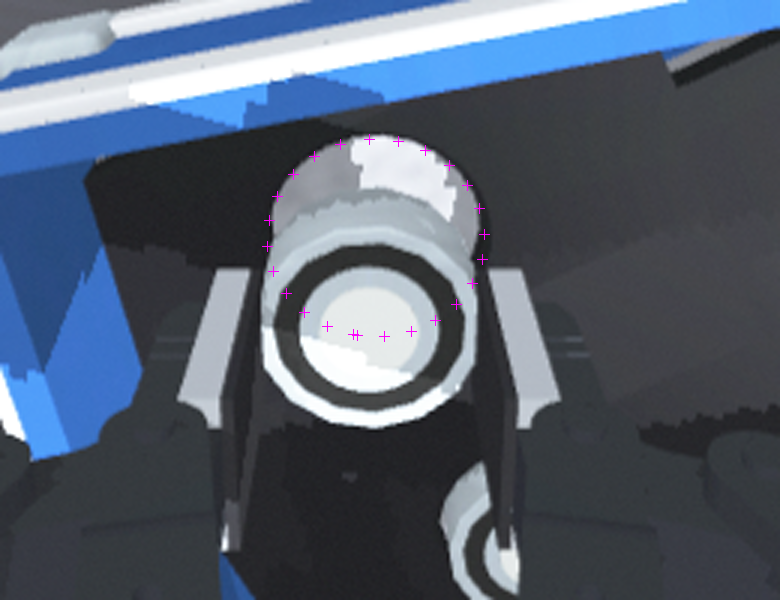

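>>> servo_tool --plan '[[[0.15,0,0.2,0,0,0],[0.15,0,0.5,0,0,0],[0.15,0,0.8,0,0,0],[0.15,0,1.1,0,0,0],[0.15,0,1.4,0,0,0],[0.15,0,1.7,0,0,0],[0.15,0,2.0,0,0,0],[0.15,0,2.15,0,0,0],[0.15,0,2.15,0,0,0]]]'

```text
time: 22.35
tool_pos: [0.5524, 0.0549, 0.0228]
tcp_rot: [-0.274, 3.127, -0.002]
wrist_force: [-0.5, -0.1, -1.5]
width: 0.384
```

```bash
python3 - <<'E'
from h import *
s=bot.read_state(); print(s["tool_pos"],s["wrist_force"])
print(rel((.5525,.0549,.0235),down(np.radians(100))))
c=cam("wrist"); save(c,"w20",(200,160,460,360),3)
E
```

```text
[0.55243485 0.05486292 0.02281001] [-0.47135186 -0.07741053 -1.45828631]
[-0.01, 0.0, -0.07, -0.09, 0.15, 0.03]
```

View pics/w20.png

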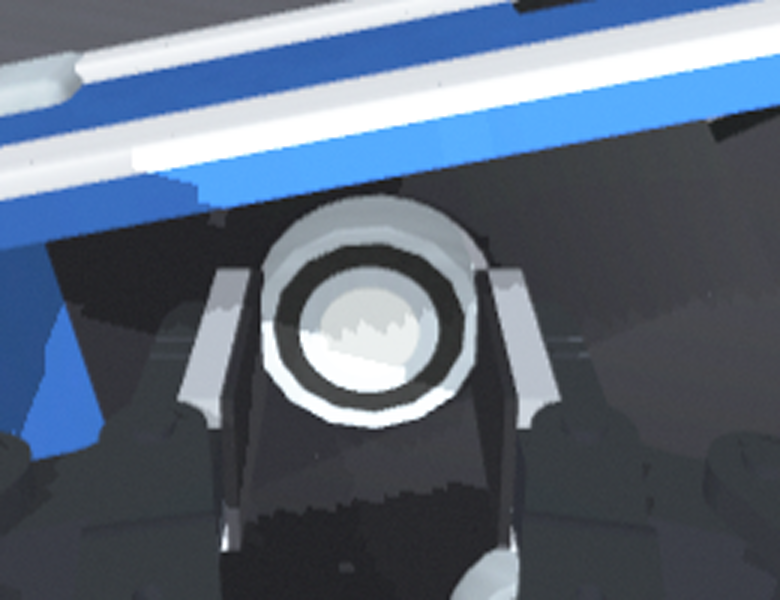

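Seated; release and rise.

>>> servo_tool --plan '[[[0,0,0,0,0,0],[0,0,0,0,0,0],[0,0,0,0,0,0],[0,0,0,0,0,0],[0,0,-1,0,0,0],[0,0,-4,0,0,0],[0,0,-8,0,0,0],[0,0,-12,0,0,0],[0,0,-14,0,0,0],[0,0,-14,0,0,0]]]' --claw 4.6

```text
time: 23.23
tool_pos: [0.5568, 0.0553, 0.1711]
tcp_rot: [-0.273, 3.114, -0.003]
wrist_force: [1.0, 0.3, 1.1]
width: 0.538
```

```bash
python3 - <<'E'
from h import *
c=cam("wrist"); save(c,"w21",None,1.25)
t=cam("top"); save(t,"t21",(330,130,470,270),4.2)
print(bot.read_state()["tool_pos"],rel((.5569,-.1766,.15),down(np.radians(60))))
E
```

```text
[0.55312699 0.05504805 0.16522648] [3.67, -22.87, 1.55, 0.01, 0.4, 40.03]
```

View pics/w21.png

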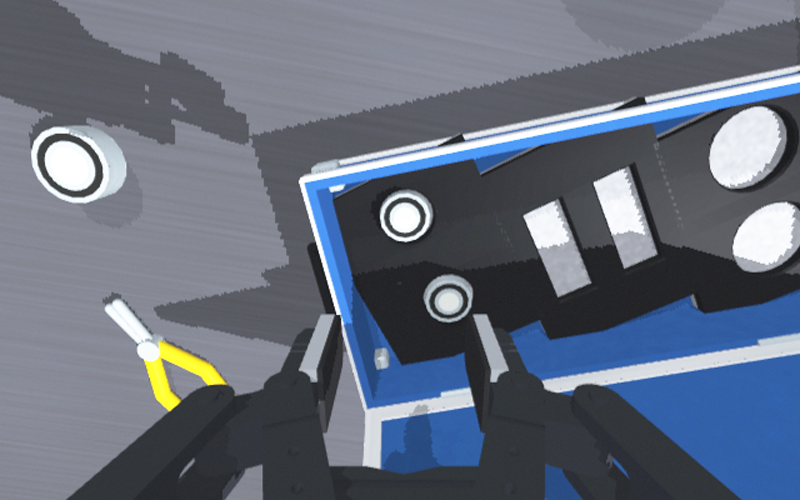

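View pics/t21.png

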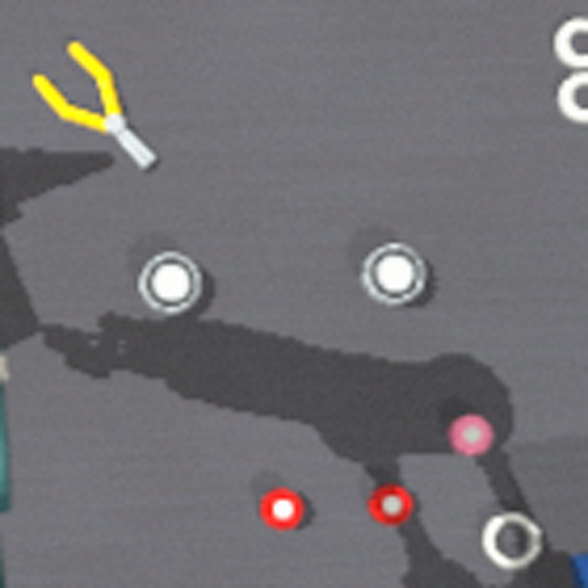

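>>> servo_tool --plan '[[[3.7,-22.9,1.5,0,0.4,40],[3.7,-22.9,1.5,0,0.4,40],[3.7,-22.9,1.5,0,0.4,40],[3.7,-22.9,1.5,0,0.4,40],[3.7,-22.9,1.5,0,0.4,40],[3.7,-22.9,1.5,0,0.4,40],[3.7,-22.9,1.5,0,0.4,40],[3.7,-22.9,1.5,0,0.4,40],[3.7,-22.9,1.5,0,0.4,40],[3.7,-22.9,1.5,0,0.4,40],[3.7,-22.9,1.5,0,0.4,40]]]' --claw 6.4

```text
time: 24.25
tool_pos: [0.5564, -0.1754, 0.15]
tcp_rot: [-0.809, -3.035, -0.001]
wrist_force: [-0.1, -0.2, -0.7]
width: 0.756
```

```bash
python3 - <<'E'
from h import *
s=bot.read_state(); print(s["tool_pos"],s["q"])
c=cam("wrist"); save(c,"w22",(220,80,440,240),3.6)
import pickle; pickle.dump(c,open("w22.pkl","wb"))
E
```

```text
[ 0.55641569 -0.17541105  0.14997061] [-3.48354432e-01  1.57296175e-01  1.88774206e+00  5.11263502e-04
  1.09772363e+00 -1.39853357e+00]
```

View pics/w22.png

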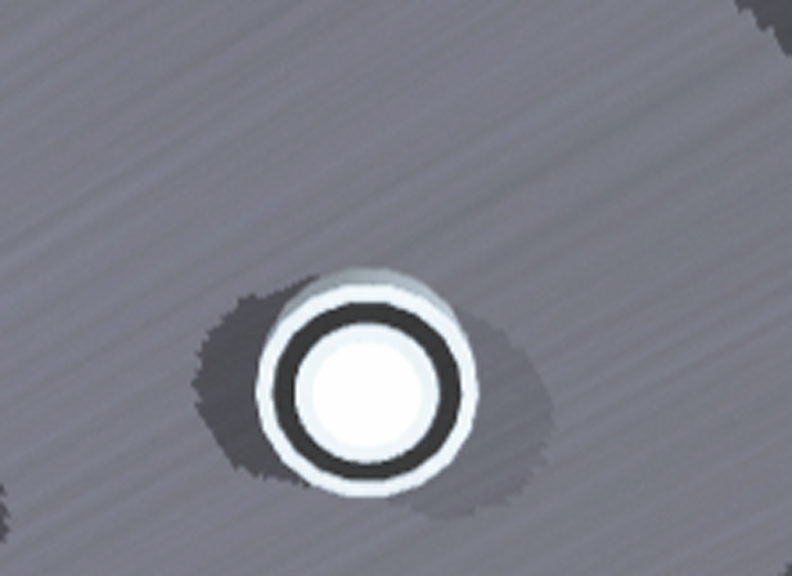

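```bash
python3 - <<'E'
from h import *
import pickle
c=pickle.load(open("w22.pkl","rb"))
p=unproj(c,220+367.5/3.6-.5,80+391/3.6-.5,.0206);print(p)
print(rel((p[0],p[1],.036),down(np.radians(60))))
E
```

```text
[ 0.55699931 -0.17743803  0.0206    ]
[-0.13, -0.15, 11.43, 0.02, -0.04, 0.16]
```

>>> servo_tool --plan '[[[-0.1,-0.15,8,0,0,0],[-0.1,-0.15,8,0,0,0],[-0.1,-0.15,10,0,0,0],[-0.1,-0.15,11.4,0,0,0],[-0.1,-0.15,11.4,0,0,0],[-0.1,-0.15,11.4,0,0,0],[-0.1,-0.15,11.4,0,0,0]]]'

```text
time: 24.88
tool_pos: [0.5579, -0.1771, 0.0376]
tcp_rot: [0.807, 3.035, 0.0]
wrist_force: [-0.1, 0.5, 1.3]
width: 0.746
```

```bash
python3 - <<'E'
from h import *
print(rel((.557,-.1774,.008),down(np.radians(60))),bot.read_state()["tool_pos"])
c=cam("wrist"); save(c,"w23",(200,160,460,360),3)
E
```

```text
[0.06, -0.08, 2.96, 0.04, 0.08, 0.22] [ 0.55786116 -0.17705037  0.03757251]
```

View pics/w23.png

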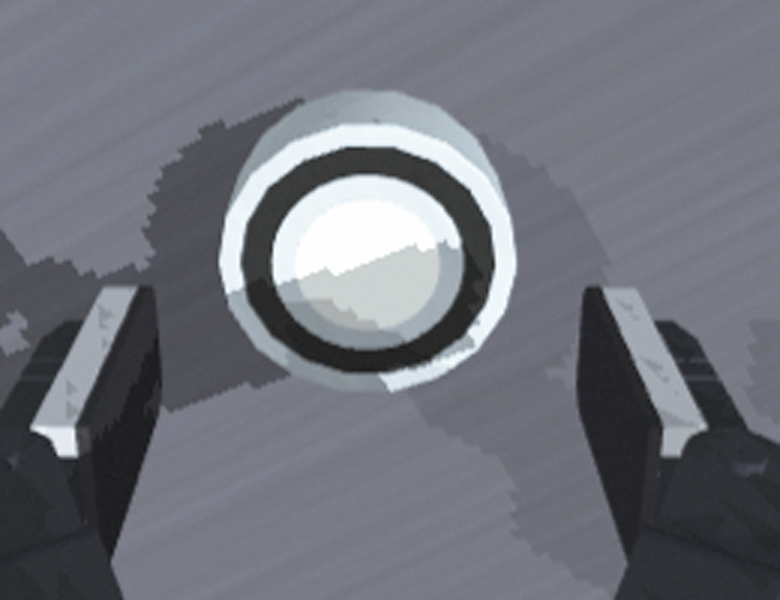

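>>> servo_tool --plan '[[[0.1,-0.05,1,0,0,0],[0.1,-0.05,2,0,0,0],[0.1,-0.05,2.95,0,0,0],[0.1,-0.05,2.95,0,0,0],[0.1,-0.05,2.95,0,0,0],[0.1,-0.05,2.95,0,0,0],[0.1,-0.05,2.95,0,0,0]]]'

```text
time: 25.52
tool_pos: [0.5575, -0.1774, 0.0087]
tcp_rot: [0.807, 3.033, 0.0]
wrist_force: [-0.1, -0.2, -0.4]
width: 0.75
```

>>> servo_tool --plan '[[[0,0,0,0,0,0],[0,0,0,0,0,0],[0,0,0,0,0,0],[0,0,0,0,0,0],[0,0,0,0,0,0],[0,0,0,0,0,0]]]' --claw 4.2 --grip_force 45

```text
time: 26.02
tool_pos: [0.5582, -0.1776, 0.0096]
tcp_rot: [0.807, 3.032, 0.0]
wrist_force: [-0.1, 0.4, 5.3]
width: 0.582
```

```bash
python3 - <<'E'
from h import *
s=bot.read_state(); print(s["tool_pos"],s["wrist_force"],s["width"])
c=cam("wrist"); save(c,"w24",(200,160,460,360),3)
E
```

```text
[ 0.55823432 -0.17763146  0.00964637] [-0.13246065  0.36706946  5.29502826] 0.5822586438895323
```

View pics/w24.png

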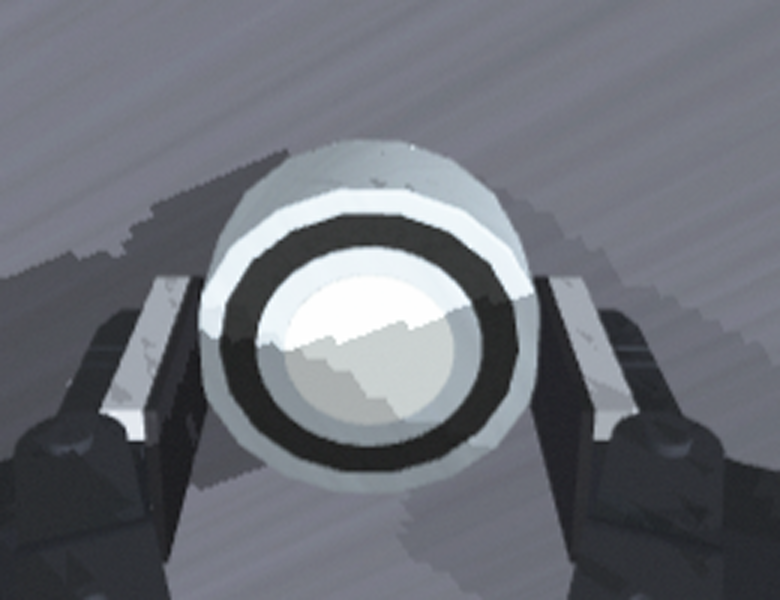

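>>> servo_tool --plan '[[[0,0,-2,0,0,0],[0,0,-5,0,0,0],[0,0,-9,0,0,0],[0,0,-12,0,0,0],[0,0,-15,0,0,0],[0,0,-15,0,0,0]]]'

```text
time: 26.57
tool_pos: [0.5616, -0.179, 0.1667]
tcp_rot: [0.804, 3.021, -0.002]
wrist_force: [0.9, -0.0, -0.6]
width: 0.582
```

```bash
python3 - <<'E'
from h import *
c=cam("wrist"); print(tunproj(c,200+370.5/3-.5,160+346/3-.5,-.011),bot.read_state()["width"])
print(rel((.5244,.3169,.16),down(np.radians(100))))
E
```

```text
[ 0.00031444 -0.00049918 -0.011     ] 0.580298006413737
[27.72, 41.21, 0.12, -0.11, 0.7, -39.8]
```

>>> servo_tool --plan '[[[27.7,41.2,0.1,0,0.7,-40],[27.7,41.2,0.1,0,0.7,-40],[27.7,41.2,0.1,0,0.7,-40],[27.7,41.2,0.1,0,0.7,-40],[27.7,41.2,0.1,0,0.7,-40],[27.7,41.2,0.1,0,0.7,-40],[27.7,41.2,0.1,0,0.7,-40],[27.7,41.2,0.1,0,0.7,-40],[27.7,41.2,0.1,0,0.7,-40],[27.7,41.2,0.1,0,0.7,-40],[27.7,41.2,0.1,0,0.7,-40],[27.7,41.2,0.1,0,0.7,-40],[27.7,41.2,0.1,0,0.7,-40],[27.7,41.2,0.1,0,0.7,-40],[27.7,41.2,0.1,0,0.7,-40],[27.7,41.2,0.1,0,0.7,-40],[27.7,41.2,0.1,0,0.7,-40]]]'

```text
time: 28.03
tool_pos: [0.5243, 0.315, 0.1591]
tcp_rot: [0.276, -3.127, 0.004]
wrist_force: [0.1, 0.3, -2.2]
width: 0.58
```

```bash
python3 - <<'E'
from h import *
import pickle
s=bot.read_state(); print(s["tool_pos"],s["wrist_force"],s["q"])
c=cam("wrist"); save(c,"w25",(220,40,420,240),4)
pickle.dump(c,open("w25.pkl","wb"))
E
```

```text
[0.52431422 0.31498622 0.15914813] [ 0.08190212  0.28986608 -2.19639064] [ 0.5012575   0.20157312  1.81735699 -0.00194942  1.12559901 -1.24492706]
```

View pics/w25.png

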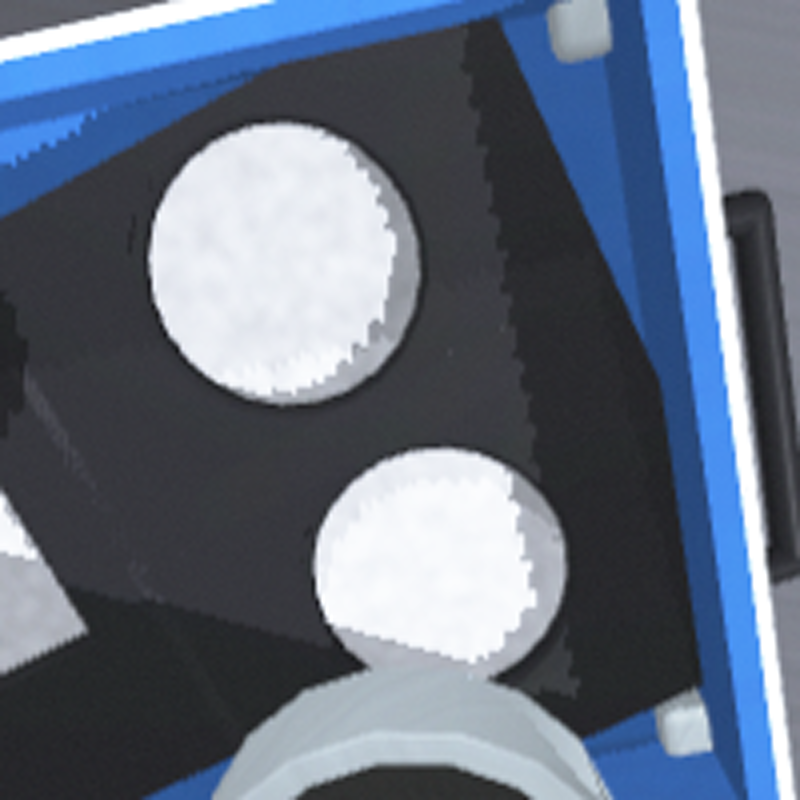

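```bash
python3 - <<'E'
from h import *
import pickle
c=pickle.load(open("w25.pkl","rb"))
b=np.array((148,122,421,405))/4+[220,40,220,40]-.5
q,f=pocket_fit(c,b,.028,(.466,.275)); print("B0",q,f)
b=np.array((314,447,567,684))/4+[220,40,220,40]-.5
for bb in (676,684,692):
    b[3]=bb/4+40-.5
    q1,f=pocket_fit(c,b,.028,(.5244,.3169)); print("B1",q1,f,np.linalg.norm(q1-q),np.degrees(np.arctan2(*(q1-q)[::-1])))
print("pred",q+.072*np.array([np.cos(np.radians(37)),np.sin(np.radians(37))]))
E
```

```text
B0 [0.46563656 0.27644968] [ 0.0632019   0.12903595 -0.06326294 -0.15046692]
B1 [0.52155753 0.31942828] [-0.18719482 -1.1856842   0.18652344  1.3795166 ] 0.07052882108397693 37.544427187698155
B1 [0.52237243 0.3195797 ] [-0.15927124 -0.19668579  0.15905762  0.23707581] 0.07126821221966324 37.24172151587777
B1 [0.52318894 0.31973137] [-0.13137817  0.79241943  0.13156128 -0.90513611] 0.07201097774589683 36.94463331820749
pred [0.52313832 0.31978036]
```

```bash
python3 - <<'E'
from h import *
print(rel((.5233,.3197,.044),down(np.radians(100))))
E
```

```text
[0.03, 0.5, 11.56, -0.13, -0.09, 0.09]
```

>>> servo_tool --plan '[[[0.2,0.5,4,0,0,0],[0.2,0.5,7,0,0,0],[0.2,0.5,9.5,0,0,0],[0.2,0.5,11,0,0,0],[0.2,0.5,11.5,0,0,0],[0.2,0.5,11.5,0,0,0],[0.2,0.5,11.5,0,0,0],[0.2,0.5,11.5,0,0,0]]]'

```text
time: 28.75
tool_pos: [0.5232, 0.3198, 0.0465]
tcp_rot: [-0.275, 3.128, -0.002]
wrist_force: [1.1, -0.6, -2.4]
width: 0.582
```

```bash
python3 - <<'E'
from h import *
s=bot.read_state(); print(s["tool_pos"],s["wrist_force"])
c=cam("wrist"); save(c,"w26",(200,120,460,360),3,marks=[(.523+.028*np.cos(t),.3197+.028*np.sin(t),.022) for t in np.arange(0,6.28,.2)])
print(rel((.5233,.3197,.0236),down(np.radians(100))))
E
```

```text
[0.52322621 0.31978833 0.04651183] [ 1.09890401 -0.64753519 -2.37088255]
[0.01, -0.03, 2.31, -0.06, 0.12, 0.06]
```

View pics/w26.png

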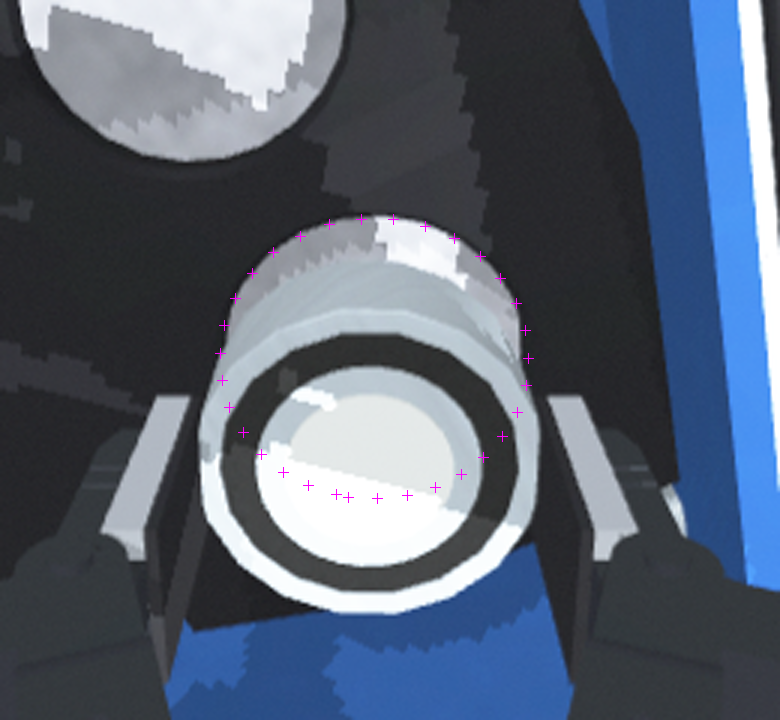

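>>> servo_tool --plan '[[[0.03,0,0.3,0,0,0],[0.03,0,0.6,0,0,0],[0.03,0,0.9,0,0,0],[0.03,0,1.2,0,0,0],[0.03,0,1.5,0,0,0],[0.03,0,1.8,0,0,0],[0.03,0,2.1,0,0,0],[0.03,0,2.3,0,0,0],[0.03,0,2.3,0,0,0]]]'

```text
time: 29.55
tool_pos: [0.5225, 0.3196, 0.0228]
tcp_rot: [-0.276, 3.129, -0.002]
wrist_force: [-0.9, 0.3, -3.3]
width: 0.58
```

```bash
python3 - <<'E'
from h import *
s=bot.read_state(); print(s["tool_pos"],s["wrist_force"])
c=cam("wrist"); save(c,"w27",(200,120,460,360),3)
E
```

```text
[0.52252048 0.31963015 0.02284093] [-0.88077976  0.30613577 -3.25530074]
```

View pics/w27.png

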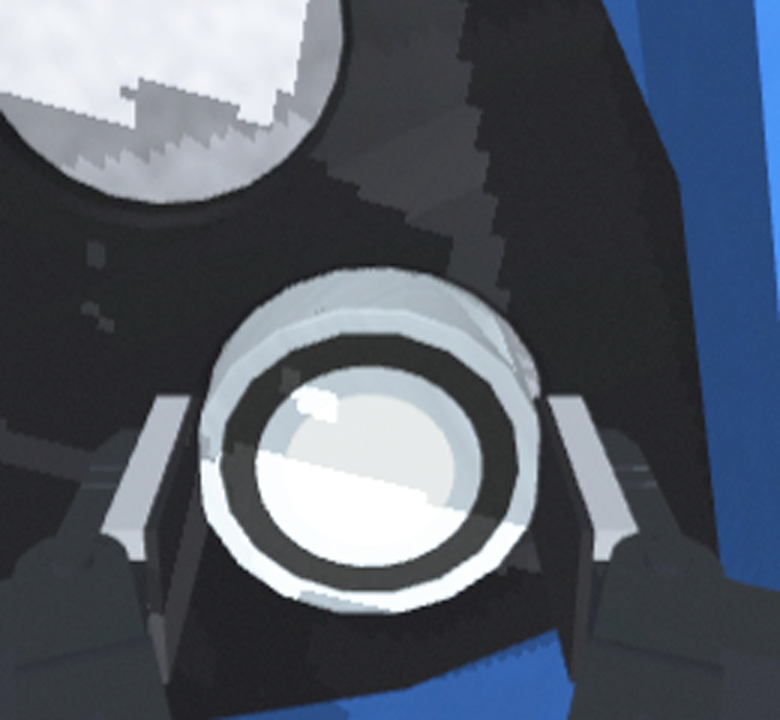

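>>> servo_tool --plan '[[[0,0,0,0,0,0],[0,0,0,0,0,0],[0,0,0,0,0,0],[0,0,0,0,0,0],[0,0,-1,0,0,0],[0,0,-4,0,0,0],[0,0,-8,0,0,0],[0,0,-12,0,0,0],[0,0,-14,0,0,0],[0,0,-14,0,0,0]]]' --claw 6

```text
time: 30.43
tool_pos: [0.5268, 0.3223, 0.172]
tcp_rot: [-0.274, 3.116, 0.007]
wrist_force: [0.6, 0.6, 0.8]
width: 0.701
```

```bash
python3 - <<'E'
from h import *
c=cam("wrist"); save(c,"w28",None,1.25)
t=cam("top"); save(t,"t28",(330,130,470,270),4.2)
print(bot.read_state()["tool_pos"],rel((.5597,-.376,.17),down(np.radians(60))))
E
```

```text
[0.5235105  0.32047053 0.16563726] [8.61, -69.21, -0.48, 0.1, 0.28, 40.07]
```

View pics/w28.png

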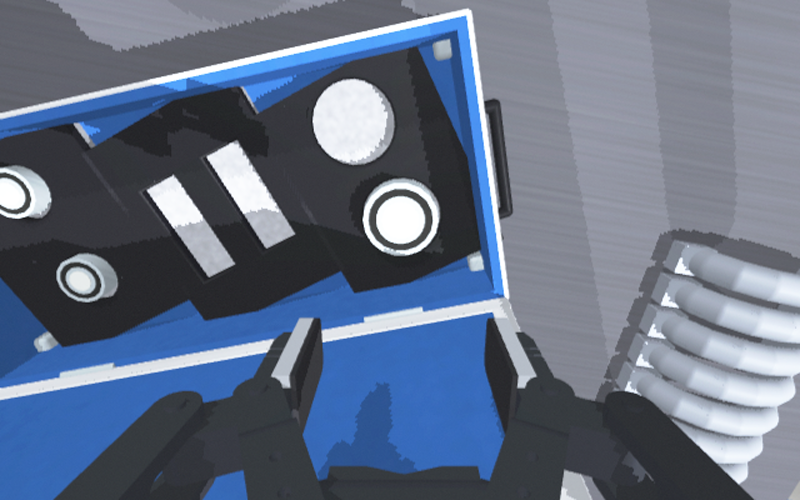

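View pics/t28.png

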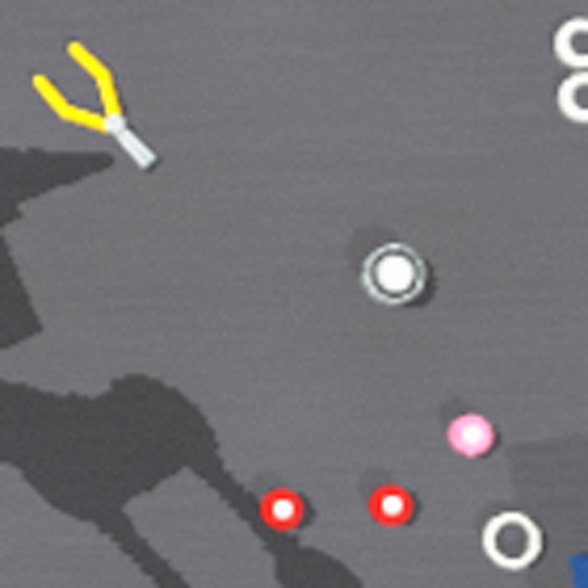

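>>> servo_tool --plan '[[[8.6,-69.2,-0.5,0,0.3,40],[8.6,-69.2,-0.5,0,0.3,40],[8.6,-69.2,-0.5,0,0.3,40],[8.6,-69.2,-0.5,0,0.3,40],[8.6,-69.2,-0.5,0,0.3,40],[8.6,-69.2,-0.5,0,0.3,40],[8.6,-69.2,-0.5,0,0.3,40],[8.6,-69.2,-0.5,0,0.3,40],[8.6,-69.2,-0.5,0,0.3,40],[8.6,-69.2,-0.5,0,0.3,40],[8.6,-69.2,-0.5,0,0.3,40],[8.6,-69.2,-0.5,0,0.3,40],[8.6,-69.2,-0.5,0,0.3,40],[8.6,-69.2,-0.5,0,0.3,40],[8.6,-69.2,-0.5,0,0.3,40],[8.6,-69.2,-0.5,0,0.3,40],[8.6,-69.2,-0.5,0,0.3,40],[8.6,-69.2,-0.5,0,0.3,40],[8.6,-69.2,-0.5,0,0.3,40],[8.6,-69.2,-0.5,0,0.3,40]]]' --claw 6.4

```text
time: 32.2
tool_pos: [0.5585, -0.3747, 0.1679]
tcp_rot: [-0.811, -3.03, -0.006]
wrist_force: [-0.3, -0.4, 0.2]
width: 0.748
```

```bash
python3 - <<'E'
from h import *
s=bot.read_state(); print(s["tool_pos"],s["q"])
c=cam("wrist"); save(c,"w29",(220,80,440,240),3.6)
import pickle; pickle.dump(c,open("w29.pkl","wb"))
E
```

```text
[ 0.55851795 -0.3747119   0.16793713] [-0.62895306  0.30583767  1.67001491  0.00208168  1.17122295 -1.67750927]
```

View pics/w29.png

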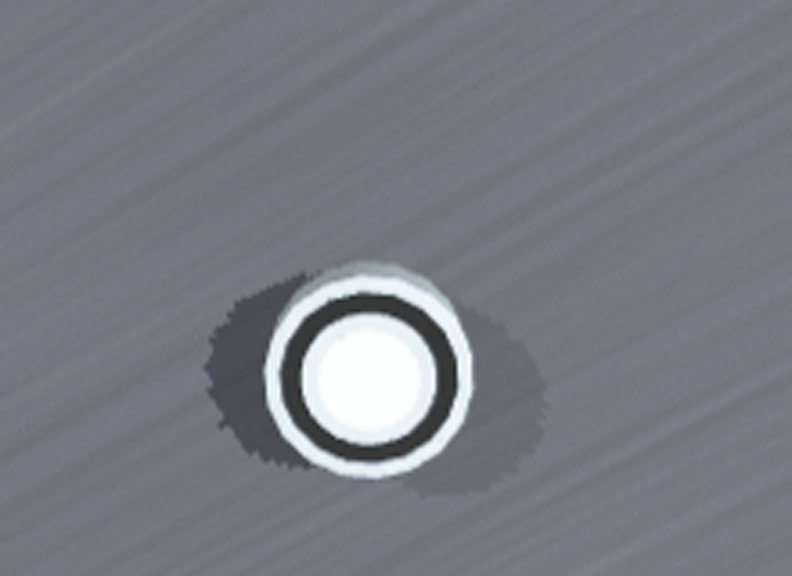

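```bash
python3 - <<'E'
from h import *
import pickle
c=pickle.load(open("w29.pkl","rb"))
p=unproj(c,220+369/3.6-.5,80+376.5/3.6-.5,.0206);print(p)
print(rel((p[0],p[1],.036),down(np.radians(60))))
E
```

```text
[ 0.5603376  -0.37669181  0.0206    ]
[-0.31, -0.17, 13.25, 0.13, -0.25, 0.09]
```

>>> servo_tool --plan '[[[-0.2,-0.15,9,0,-0.2,0],[-0.2,-0.15,9,0,-0.2,0],[-0.2,-0.15,11,0,-0.2,0],[-0.2,-0.15,13.2,0,-0.2,0],[-0.2,-0.15,13.2,0,-0.2,0],[-0.2,-0.15,13.2,0,-0.2,0],[-0.2,-0.15,13.2,0,-0.2,0]]]'

```text
time: 32.83
tool_pos: [0.5607, -0.3755, 0.0381]
tcp_rot: [0.808, 3.034, 0.003]
wrist_force: [-0.4, 0.4, 0.3]
width: 0.748
```

```bash
python3 - <<'E'
from h import *
print(rel((.5603,-.3767,.008),down(np.radians(60))),bot.read_state()["tool_pos"])
c=cam("wrist"); save(c,"w30",(200,160,460,360),3)
E
```

```text
[-0.02, -0.13, 3.01, 0.12, 0.06, 0.17] [ 0.56068251 -0.37554354  0.03808642]
```

View pics/w30.png

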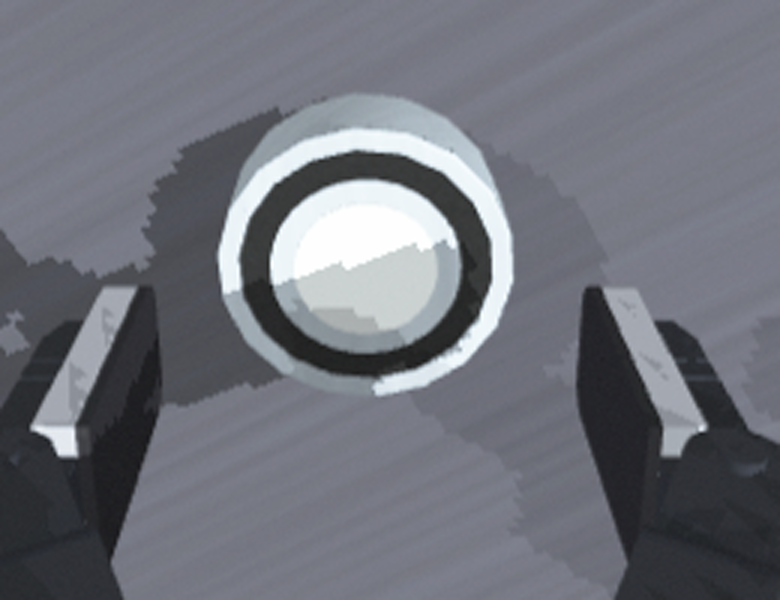

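>>> servo_tool --plan '[[[0.05,-0.1,1,0,0,0],[0.05,-0.1,2,0,0,0],[0.05,-0.1,3,0,0,0],[0.05,-0.1,3,0,0,0],[0.05,-0.1,3,0,0,0],[0.05,-0.1,3,0,0,0],[0.05,-0.1,3,0,0,0]]]'

```text
time: 33.47
tool_pos: [0.5606, -0.3771, 0.0092]
tcp_rot: [0.808, 3.032, 0.002]
wrist_force: [0.0, 0.0, -0.6]
width: 0.75
```

>>> servo_tool --plan '[[[0,0,0,0,0,0],[0,0,0,0,0,0],[0,0,0,0,0,0],[0,0,0,0,0,0],[0,0,0,0,0,0],[0,0,0,0,0,0]]]' --claw 4.2 --grip_force 45

```text
time: 33.97
tool_pos: [0.5613, -0.3776, 0.0101]
tcp_rot: [0.808, 3.031, 0.001]
wrist_force: [0.1, -0.2, 5.3]
width: 0.583
```

```bash
python3 - <<'E'
from h import *
s=bot.read_state(); print(s["tool_pos"],s["wrist_force"],s["width"])
c=cam("wrist"); save(c,"w31",(200,160,460,360),3)
E
```

```text
[ 0.5612586  -0.37759858  0.01012162] [ 0.12852364 -0.23076504  5.25045261] 0.5829733348357552
```

View pics/w31.png

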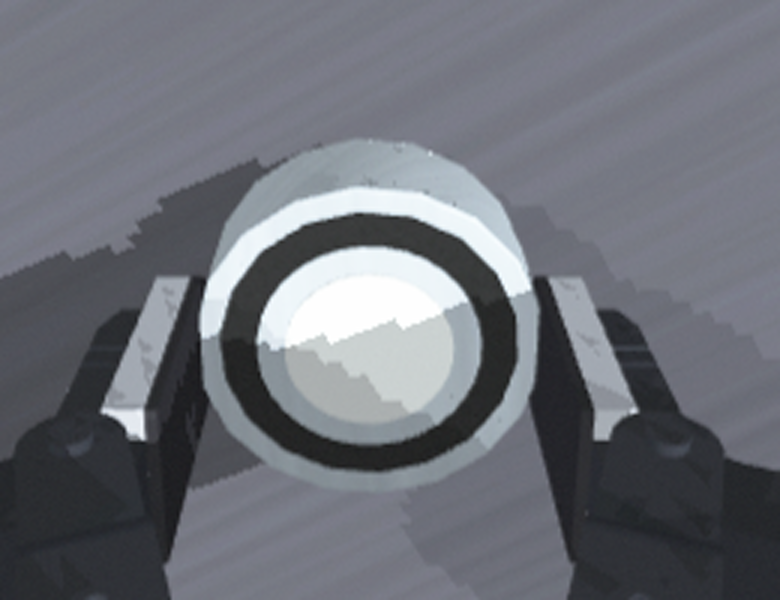

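>>> servo_tool --plan '[[[0,0,-2,0,0,0],[0,0,-5,0,0,0],[0,0,-9,0,0,0],[0,0,-12,0,0,0],[0,0,-15,0,0,0],[0,0,-15,0,0,0]]]'

```text
time: 34.52
tool_pos: [0.5638, -0.3798, 0.1675]
tcp_rot: [0.805, 3.02, -0.006]
wrist_force: [1.6, -0.8, -0.6]
width: 0.579
```

```bash
python3 - <<'E'
from h import *
print(bot.read_state()["width"],rel((.4656,.2764,.165),down(np.radians(100))))
E
```

```text
0.5790071231207378 [41.18, 52.03, -0.39, -0.3, 0.89, -39.85]
```

>>> servo_tool --plan '[[[41.2,52,-0.4,-0.3,0.9,-40],[41.2,52,-0.4,-0.3,0.9,-40],[41.2,52,-0.4,-0.3,0.9,-40],[41.2,52,-0.4,-0.3,0.9,-40],[41.2,52,-0.4,-0.3,0.9,-40],[41.2,52,-0.4,-0.3,0.9,-40],[41.2,52,-0.4,-0.3,0.9,-40],[41.2,52,-0.4,-0.3,0.9,-40],[41.2,52,-0.4,-0.3,0.9,-40],[41.2,52,-0.4,-0.3,0.9,-40],[41.2,52,-0.4,-0.3,0.9,-40],[41.2,52,-0.4,-0.3,0.9,-40],[41.2,52,-0.4,-0.3,0.9,-40],[41.2,52,-0.4,-0.3,0.9,-40],[41.2,52,-0.4,-0.3,0.9,-40],[41.2,52,-0.4,-0.3,0.9,-40],[41.2,52,-0.4,-0.3,0.9,-40],[41.2,52,-0.4,-0.3,0.9,-40],[41.2,52,-0.4,-0.3,0.9,-40],[41.2,52,-0.4,-0.3,0.9,-40]]]'

```text
time: 36.18
tool_pos: [0.4648, 0.2748, 0.164]
tcp_rot: [0.276, -3.127, 0.002]
wrist_force: [-0.2, -0.8, -2.7]
width: 0.582
```

```bash
python3 - <<'E'
from h import *
print(bot.read_state()["tool_pos"],bot.read_state()["width"],rel((.4659,.2764,.045),down(np.radians(100))))
E
```

```text
[0.46476069 0.27480978 0.16396189] 0.5824149841610157 [-0.16, 0.15, 11.9, -0.06, -0.12, 0.1]
```

>>> servo_tool --plan '[[[0,0.15,4,0,0,0],[0,0.15,7,0,0,0],[0,0.15,9.5,0,0,0],[0,0.15,11.2,0,0,0],[0,0.15,11.9,0,0,0],[0,0.15,11.9,0,0,0],[0,0.15,11.9,0,0,0],[0,0.15,11.9,0,0,0]]]'

```text
time: 36.85
tool_pos: [0.4659, 0.2763, 0.0466]
tcp_rot: [-0.275, 3.129, -0.0]
wrist_force: [-0.6, -0.5, -1.7]
width: 0.584
```

```bash
python3 - <<'E'
from h import *
s=bot.read_state(); print(s["tool_pos"],s["wrist_force"])
c=cam("wrist"); save(c,"w32",(200,120,460,360),3,marks=[(.4656+.028*np.cos(t),.2764+.028*np.sin(t),.022) for t in np.arange(0,6.28,.2)])
print(rel((.4659,.2764,.024),down(np.radians(100))))
E
```

```text
[0.46585056 0.27626831 0.04656674] [-0.63579146 -0.48925009 -1.68133283]
[0.01, -0.01, 2.28, -0.0, 0.07, 0.06]
```

View pics/w32.png

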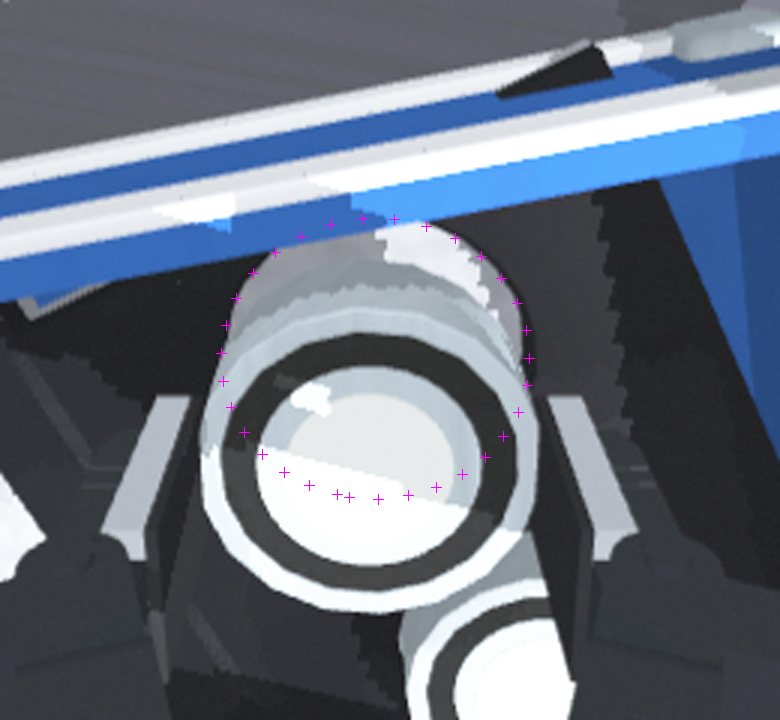

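>>> servo_tool --plan '[[[-0.02,0,0.3,0,0,0],[-0.02,0,0.6,0,0,0],[-0.02,0,0.9,0,0,0],[-0.02,0,1.2,0,0,0],[-0.02,0,1.5,0,0,0],[-0.02,0,1.8,0,0,0],[-0.02,0,2.1,0,0,0],[-0.02,0,2.25,0,0,0],[-0.02,0,2.25,0,0,0]]]'

```text
time: 37.65
tool_pos: [0.4657, 0.2764, 0.0236]
tcp_rot: [-0.275, 3.129, -0.001]
wrist_force: [-0.1, 0.3, -2.2]
width: 0.583
```

```bash
python3 - <<'E'
from h import *
s=bot.read_state(); print(s["tool_pos"],s["wrist_force"])
c=cam("wrist"); save(c,"w33",(200,120,460,360),3)
E
```

```text
[0.46567718 0.27635439 0.02361524] [-0.08731044  0.2501602  -2.2130534 ]
```

View pics/w33.png

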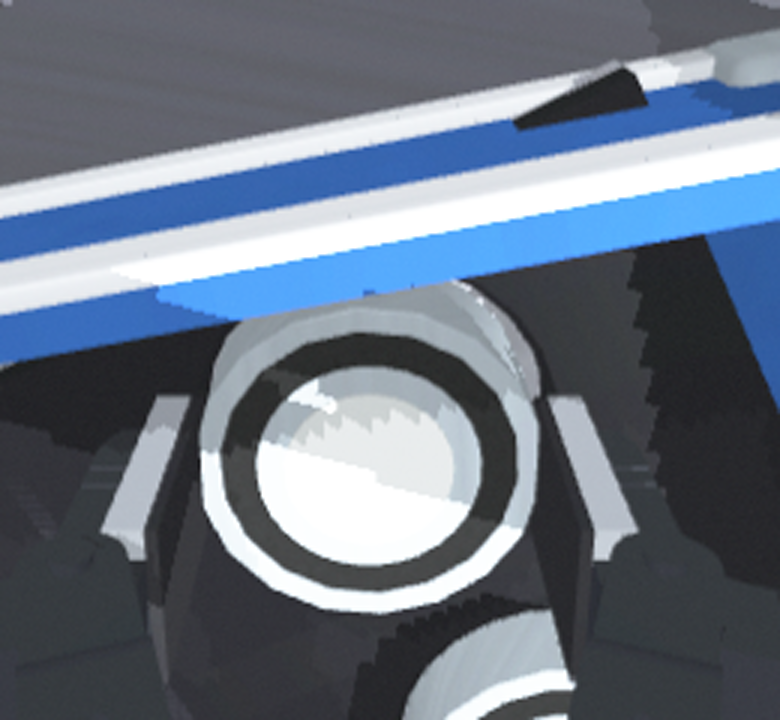

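>>> servo_tool --plan '[[[0,0,0,0,0,0],[0,0,0,0,0,0],[0,0,0,0,0,0],[0,0,0,0,0,0],[0,0,-1,0,0,0],[0,0,-4,0,0,0],[0,0,-8,0,0,0],[0,0,-12,0,0,0],[0,0,-16,0,0,0],[0,0,-20,0,0,0],[0,0,-24,0,0,0],[0,0,-28,0,0,0],[0,0,-28,0,0,0]]]' --claw 6

```text
time: 38.78
tool_pos: [0.4697, 0.2786, 0.3158]
tcp_rot: [-0.274, 3.113, 0.011]
wrist_force: [1.4, 1.1, 0.5]
width: 0.703
```

```bash
python3 - <<'E'
from h import *
c=cam("wrist"); save(c,"w34",None,1.25)
t=cam("top"); save(t,"t34"); 
print(bot.read_state()["tool_pos"],bot.read_state()["q"])
E
```

```text
[0.46705789 0.2772015  0.30804811] [ 4.90035737e-01 -3.10391071e-02  1.79095087e+00 -4.25024055e-04
  1.37418272e+00 -1.25626758e+00]
```

View pics/w34.png

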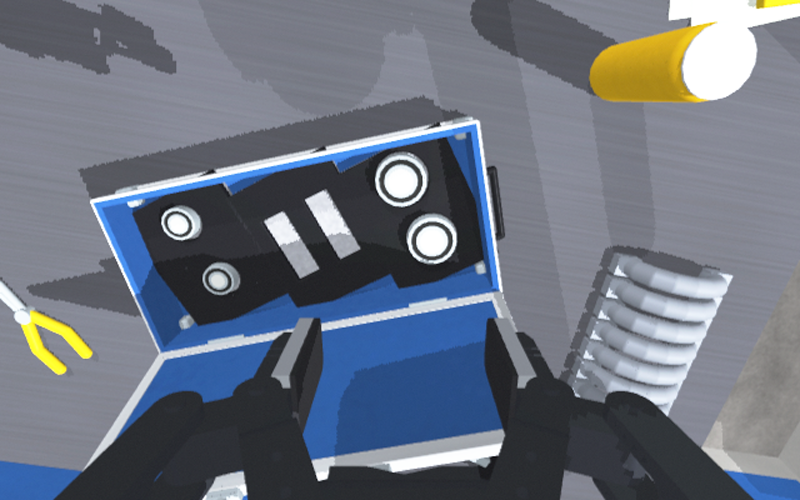

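View pics/t34.png

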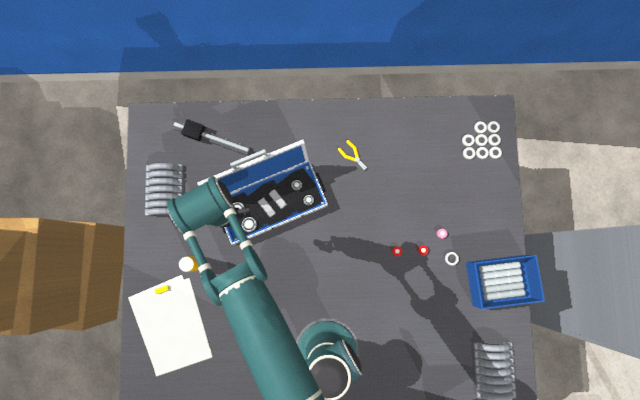

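```bash
python3 - <<'E'
from h import *
print(rel((.664,.239,.38),down(np.radians(22))))
E
```

```text
[-18.78, -7.19, -7.07, 0.38, 0.27, 78.06]
```

>>> servo_tool --plan '[[[0,0,-7,0,0,10],[0,0,-7,0,0,20],[-18.8,-7.2,-7.1,0.4,0.3,78],[-18.8,-7.2,-7.1,0.4,0.3,78],[-18.8,-7.2,-7.1,0.4,0.3,78],[-18.8,-7.2,-7.1,0.4,0.3,78],[-18.8,-7.2,-7.1,0.4,0.3,78],[-18.8,-7.2,-7.1,0.4,0.3,78],[-18.8,-7.2,-7.1,0.4,0.3,78],[-18.8,-7.2,-7.1,0.4,0.3,78],[-18.8,-7.2,-7.1,0.4,0.3,78],[-18.8,-7.2,-7.1,0.4,0.3,78],[-18.8,-7.2,-7.1,0.4,0.3,78],[-18.8,-7.2,-7.1,0.4,0.3,78],[-18.8,-7.2,-7.1,0.4,0.3,78],[-18.8,-7.2,-7.1,0.4,0.3,78]]]' --claw 4.5

```text
time: 40.22
tool_pos: [0.664, 0.2389, 0.3801]
tcp_rot: [-1.753, -2.606, 0.001]
wrist_force: [-0.2, 1.3, 0.9]
width: 0.524
```

```bash
python3 - <<'E'
from h import *
import pickle
c=cam("wrist"); save(c,"w35",None,1.25); pickle.dump(c,open("w35.pkl","wb"))
print(bot.read_state()["tool_pos"],bot.read_state()["q"])
E
```

```text
[0.66407615 0.23899333 0.38022312] [ 3.10129326e-01  2.76176365e-01  1.32124845e+00  8.05114803e-05
  1.54486204e+00 -7.60021877e-02]
```

View pics/w35.png

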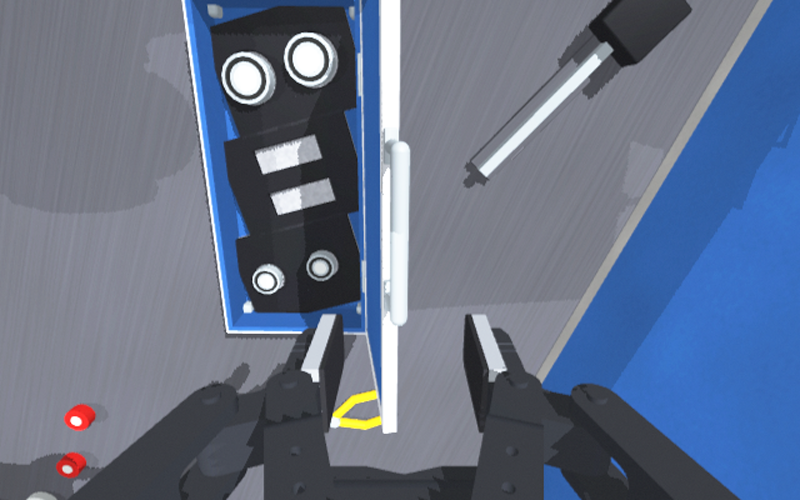

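```bash
python3 - <<'E'
from h import *
import pickle
c=pickle.load(open("w35.pkl","rb"))
f=lambda x,y,z:unproj(c,(x+.5)/1.25-.5,(y+.5)/1.25-.5,z)
a=f(401.5,146,.266);b=f(400,321,.266);print(a,b,np.linalg.norm(a-b),(a+b)/2)
m=(a+b)/2; print(rel((m[0],m[1],.247),down(np.radians(22))))
E
```

```text
[0.64102662 0.29201652 0.266     ] [0.68369662 0.18421495 0.266     ] 0.1159392347490444 [0.66236162 0.23811574 0.266     ]
[-0.02, -0.18, 13.32, -0.04, -0.01, 0.12]
```

>>> servo_tool --plan '[[[0,-0.2,4,0,0,0],[0,-0.2,8,0,0,0],[0,-0.2,11,0,0,0],[0,-0.2,13,0,0,0],[0,-0.2,13,0,0,0],[0,-0.2,13,0,0,0],[0,-0.2,13,0,0,0]]]'

```text
time: 40.85
tool_pos: [0.6632, 0.2385, 0.2525]
tcp_rot: [1.753, 2.605, 0.003]
wrist_force: [1.2, -0.4, 0.3]
width: 0.527
```

```bash
python3 - <<'E'
from h import *
c=cam("wrist"); save(c,"w36",None,1.25)
s=bot.read_state();print(s["tool_pos"],s["wrist_force"])
E
```

```text
[0.66363738 0.23867342 0.25342715] [-0.48797742 -1.09600913  1.09941189]
```

View pics/w36.png

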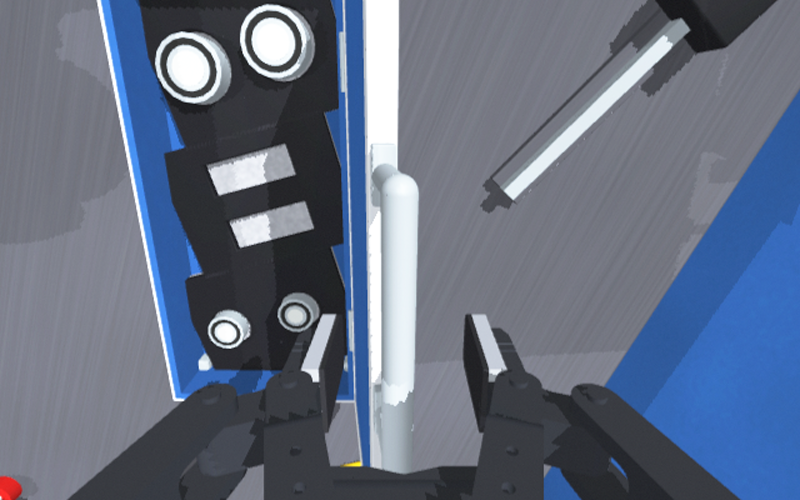

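>>> servo_tool --plan '[[[0,0,0.6,0,0,0],[0,0,0.6,0,0,0],[0,0,0.6,0,0,0],[0,0,0.6,0,0,0]]]'

```text
time: 41.23
tool_pos: [0.6639, 0.2388, 0.2483]
tcp_rot: [1.752, 2.604, 0.006]
wrist_force: [-0.8, 0.2, -0.3]
width: 0.528
```

>>> servo_tool --plan '[[[0,0,0,0,0,0],[0,0,0,0,0,0],[0,0,0,0,0,0],[0,0,0,0,0,0],[0,0,0,0,0,0],[0,0,0,0,0,0]]]' --claw 0.6 --grip_force 30

```text
time: 41.73
tool_pos: [0.6614, 0.2377, 0.2486]
tcp_rot: [-1.754, -2.606, 0.002]
wrist_force: [-7.5, -3.3, 5.8]
width: 0.129
```

```bash
python3 - <<'E'
from h import *
s=bot.read_state();print(s["tool_pos"],s["wrist_force"],s["width"])
h=lambda t:np.array([-21*np.cos(t)+.5*np.sin(t),21*np.sin(t)+.5*np.cos(t)])
for t0,t1 in ((100,60),(60,20)):
  for t in np.linspace(t0,t1,11)[1:]:
        d=h(np.radians(t))-h(np.radians(t0)); print(f"[0, {d[0]:.1f}, {-d[1]:.1f}, 0, 0, 0]",end=", ")
  print()
E
```

```text
[0.66135377 0.23774741 0.24861375] [-7.46969606 -3.31731632  5.84605401] 0.12871124431677972
[0, -1.4, -0.2, 0, 0, 0], [0, -2.9, -0.4, 0, 0, 0], [0, -4.4, -0.4, 0, 0, 0], [0, -5.8, -0.3, 0, 0, 0], [0, -7.3, -0.2, 0, 0, 0], [0, -8.7, 0.1, 0, 0, 0], [0, -10.2, 0.5, 0, 0, 0], [0, -11.5, 0.9, 0, 0, 0], [0, -12.9, 1.5, 0, 0, 0], [0, -14.2, 2.2, 0, 0, 0], 
[0, -1.3, 0.7, 0, 0, 0], [0, -2.5, 1.6, 0, 0, 0], [0, -3.6, 2.5, 0, 0, 0], [0, -4.7, 3.5, 0, 0, 0], [0, -5.7, 4.6, 0, 0, 0], [0, -6.6, 5.7, 0, 0, 0], [0, -7.5, 6.9, 0, 0, 0], [0, -8.2, 8.1, 0, 0, 0], [0, -8.9, 9.4, 0, 0, 0], [0, -9.5, 10.8, 0, 0, 0],
```

>>> servo_tool --plan '[[[0,-0.7,-0.1,0,0,0],[0,-1.5,-0.3,0,0,0],[0,-2.9,-0.4,0,0,0],[0,-4.4,-0.5,0,0,0],[0,-5.8,-0.4,0,0,0],[0,-7.3,-0.3,0,0,0],[0,-8.7,0,0,0,0],[0,-10.2,0.4,0,0,0],[0,-11.5,0.8,0,0,0],[0,-12.9,1.4,0,0,0],[0,-14.2,2.1,0,0,0]]]'

```text
time: 42.65
tool_pos: [0.5291, 0.1856, 0.2291]
tcp_rot: [-1.754, -2.606, -0.005]
wrist_force: [-1.8, 4.6, 0.5]
width: 0.126
```

```bash
python3 - <<'E'
from h import *
c=cam("wrist"); save(c,"w37",None,1.25)
s=bot.read_state();print(s["tool_pos"],s["wrist_force"],s["width"])
E
```

```text
[0.52553339 0.18418674 0.22698548] [-7.25959083  1.92051671  3.52924672] 0.12658968736151635
```

View pics/w37.png

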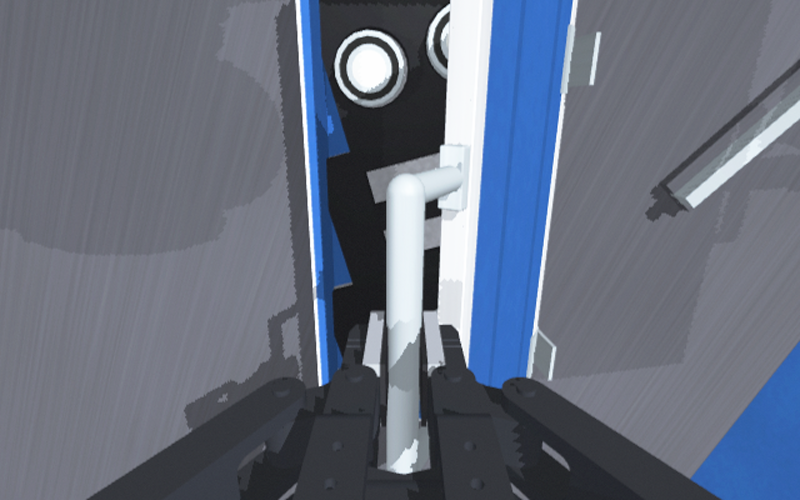

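Forces low, lid at about 59°. Continue.

>>> servo_tool --plan '[[[0,-1.3,0.7,0,0,0],[0,-2.5,1.6,0,0,0],[0,-3.6,2.5,0,0,0],[0,-4.7,3.5,0,0,0],[0,-5.7,4.6,0,0,0],[0,-6.6,5.7,0,0,0],[0,-7.5,6.9,0,0,0],[0,-8.2,8.1,0,0,0],[0,-8.9,9.4,0,0,0],[0,-9.5,10.8,0,0,0]]]'

```text
time: 43.53
tool_pos: [0.4389, 0.1502, 0.1201]
tcp_rot: [-1.754, -2.605, -0.008]
wrist_force: [6.6, 7.1, -3.9]
width: 0.124
```

```bash
python3 - <<'E'
from h import *
s=bot.read_state();print(s["tool_pos"],s["wrist_force"],s["width"])
c=cam("scene"); save(c,"s38",(260,60,460,260),3)
print(rel((.428,.1455,.047)))
E
```

```text
[0.43894875 0.15020636 0.12014528] [ 6.60587899  7.11331716 -3.87217634] 0.12379437585641373
[-0.05, -1.09, 7.03, 0.0, 0.0, 0.0]
```

View pics/s38.png

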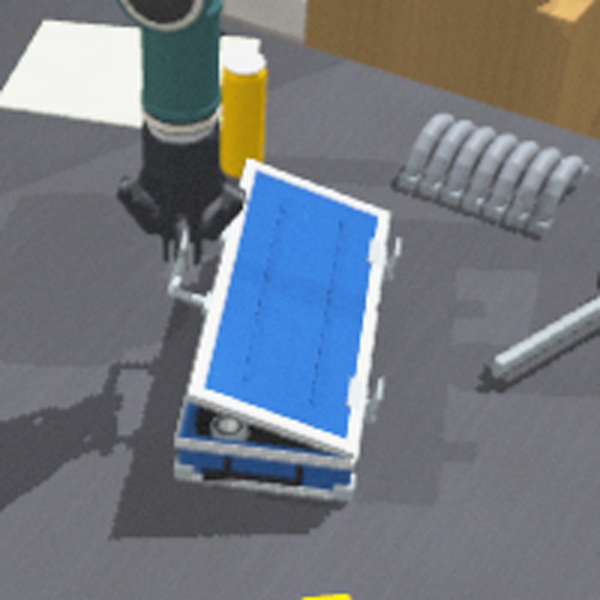

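>>> servo_tool --plan '[[[0,-0.4,1.4,0,0,0],[0,-0.7,2.8,0,0,0],[0,-0.9,4.2,0,0,0],[0,-1.0,5.4,0,0,0],[0,-1.1,6.3,0,0,0],[0,-1.1,6.8,0,0,0],[0,-1.1,7.0,0,0,0],[0,-1.1,7.0,0,0,0]]]'

```text
time: 44.25
tool_pos: [0.4275, 0.1457, 0.0511]
tcp_rot: [-1.753, -2.603, -0.003]
wrist_force: [-13.5, -5.4, 33.9]
width: 0.122
```

```bash
python3 - <<'E'
from h import *
s=bot.read_state();print(s["tool_pos"],s["wrist_force"],s["width"])
c=cam("scene"); save(c,"s39",(260,60,460,260),3)
E
```

```text
[0.42753721 0.14574105 0.05113127] [-13.47939611  -5.35785213  33.88262155] 0.12242397999767293
```

View pics/s39.png

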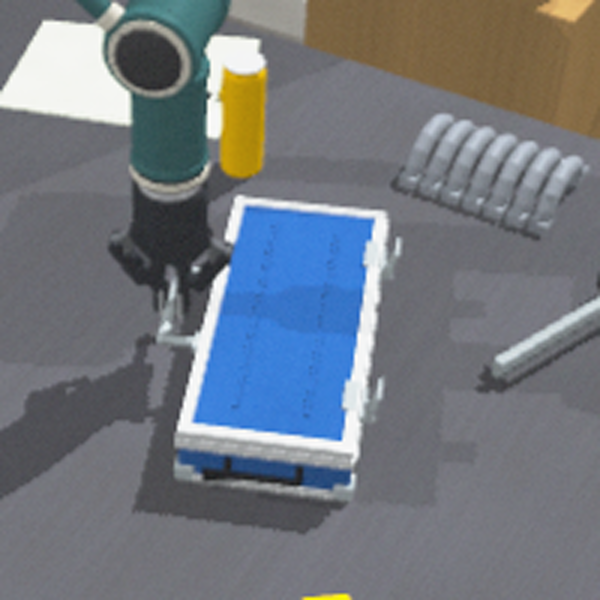

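Lid is shut, with 34 N pressing. Release and rise.

>>> servo_tool --plan '[[[0,0,-0.1,0,0,0],[0,0,-0.1,0,0,0],[0,0,-0.1,0,0,0],[0,0,-0.1,0,0,0],[0,0,-0.1,0,0,0],[0,0,-1,0,0,0],[0,0,-3,0,0,0],[0,0,-6,0,0,0],[0,0,-10,0,0,0],[0,0,-14,0,0,0],[0,0,-18,0,0,0],[0,0,-22,0,0,0],[0,0,-25,0,0,0],[0,0,-25,0,0,0]]]' --claw 4

```text
time: 45.47
tool_pos: [0.4314, 0.1459, 0.3099]
tcp_rot: [1.751, 2.601, 0.02]
wrist_force: [0.9, -0.2, 1.9]
width: 0.47
```

>>> servo_tool --plan '[[[0,-4,0,0,0,0],[0,-4,0,0,0,0],[0,-4,0,0,0,0],[0,-4,0,0,0,0],[0,-4,0,0,0,0],[0,-4,0,0,0,0],[0,-4,0,0,0,0],[0,-4,0,0,0,0],[0,-4,0,0,0,0],[0,-4,0,0,0,0]]]'

```text
time: 46.3
tool_pos: [0.3945, 0.1308, 0.3092]
tcp_rot: [1.751, 2.601, 0.02]
wrist_force: [0.3, -0.7, 0.6]
width: 0.471
```

```bash
python3 - <<'E'
from h import *
s=bot.read_state();print(s["time"],s["tool_pos"],s["wrist_force"],s["width"])
c=cam("scene"); save(c,"s40",(280,90,430,240),4.5); save(c,"s40f")
c=cam("wrist"); save(c,"w40",None,1.25)
f=lambda x,y,z:unproj(c,(x+.5)/1.25-.5,(y+.5)/1.25-.5,z)
E
```

```text
46.3 [0.39448631 0.1308397  0.30915574] [ 0.31026605 -0.73391445  0.59038865] 0.4706129541770402
```

View pics/s40.png

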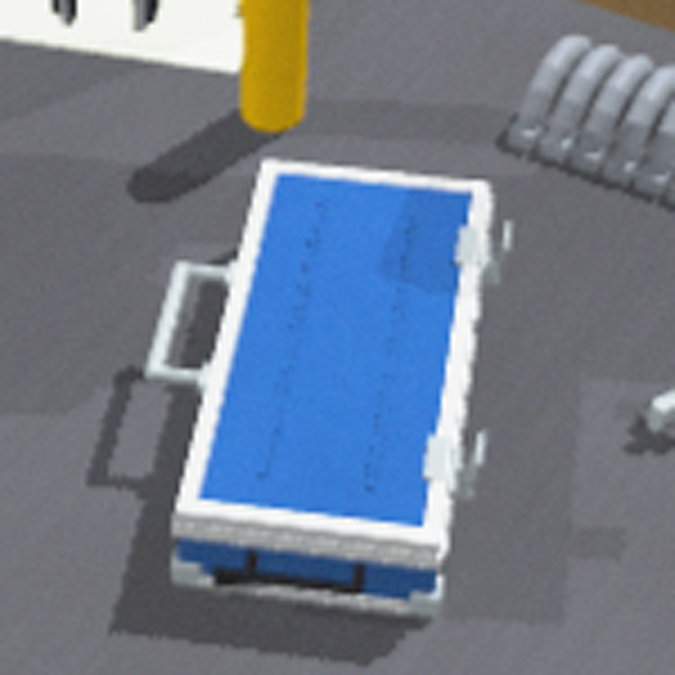

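View pics/w40.png

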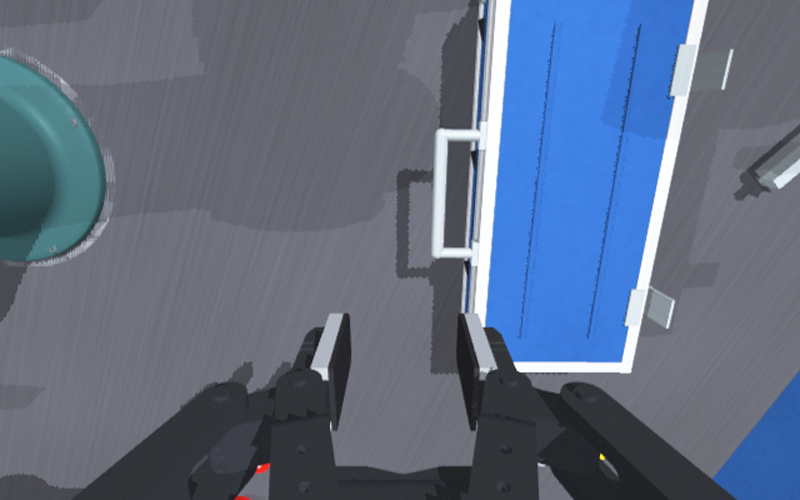

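View pics/s40f.png

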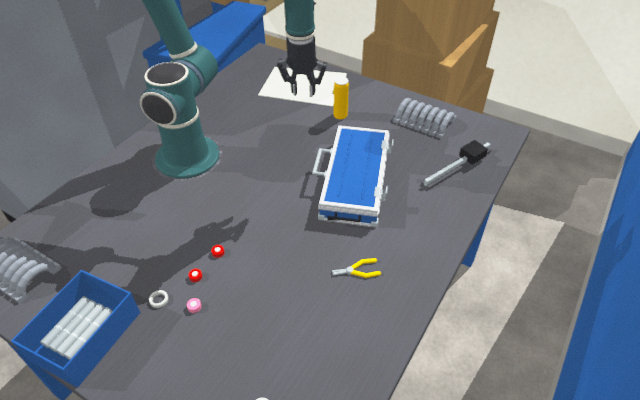

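```bash
python3 - <<'E'
from workcell import finish_job
print(finish_job())
E
```

```text
the job is handed in; nothing more can be done
None
```

I opened the lid to its stop, packed all four bearings present on the bench, closed the lid again and handed the job in at about 46 s. There were two 52 mm and two 35 mm bearings. I saw no pillow blocks in any view, so those pockets stay empty.

- **Bearings:** the wrist camera, looking in before I closed the lid, showed all four lying flat in their own pockets. The tool height at each release matched a bearing resting on the pocket floor to within about 1 mm.
- **Lid:** the last scene and wrist pictures show it fully shut, looking as it did at the start, and the arm is clear of everything. As the lid met the case the wrist force was about 37 N, mostly upward. The lid stayed shut when I let go.
- **Left alone:** the spray can, pliers, spacer ring and the red and pink look-alikes show no sign of having moved.

One reading disagreed with the description: the foam inserts sit turned about 15° from the case axes, not parallel to them. I placed to the measured pocket positions instead, and the spacing between pockets came out at 72 mm as described.

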